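# Coin tube into the change dock

### The arm

A 6-joint arm with a two-finger parallel gripper is mounted at the origin on the work surface. World frame = base frame: x ahead of the robot, y to its left, z up, the work surface at z = 0. Lengths are in m, angles in degrees, forces in N, time in s.
With the tool pointing down it reaches from about 0.325 to 0.75 m from the base axis. Payload 7.6 kg.
Tool frame: the origin (TCP) lies midway between the tips of the shut fingers; the grasp point (between the pads) lies 19 mm behind it; z points along the fingers, y is the direction in which the jaws open and shut (so a half turn about z gives the same grasp; the last joint's range is limited). The gripper opens to 85 mm and grips with 20 to 120 N. Pads are 22 mm wide; open, the fingers measure 114 mm over their backs; the gripper's body (76 mm by 85 mm) begins 54 mm behind the grasp point. The pads swing forward as they close: fully open they stand 13 mm farther back than shut.
Start: joints at [-71.465, 2.991, 80.254, -0, 96.75, -4.028], TCP at [0.201, -0.485, 0.231] pointing down, gripper open.
Joint ranges: [-166.34, 166.34], [-52.06, 124.39], [6.96, 135.62], [-60.46, 240.46], [14.63, 156.25], [-167.68, 167.68]. Speed limits (degrees/s): [147.25, 147.25, 172.46, 180, 180, 180].

### API

Orientations are given as [roll, pitch, yaw] about the fixed x, y, z axes, in that order (R = Rz(yaw) Ry(pitch) Rx(roll)).
In Python, from plant import status, read_camera, camera_model, job, nets gives the robot as it stands.
- The arm moves only by the shell command python3 -m handwheel 'ROWS'. ROWS is JSON, a list that holds one entry, the list of rows, each a list of 5 numbers: the opening in per cent of the stroke, from 0 (shut) to 100 (fully open), then the shift along the tool's x, y, z in mm, then the turn about the tool's z in degrees. A call has 1 to 12 rows; each row is the pose to reach, as a shift and turn from the pose measured when the call began, along the tool's axes at that moment; what a row does not reach only later rows make up. A row lasts 1/8 s, in which the tool goes at most 62.5 mm and 10.7 degrees, less where a joint would pass 70% of its speed; a pose out of reach is approached as far as the arm can. A call with a gripper value outside its range is refused whole. The fingers move at their own pace and stop on an object; the grip force is fixed at half the most. Time passes only in rows, so rows that repeat a pose let the fingers close. It gives the time, the measured TCP pose, the force and the opening at its end, in the units of the state.
- status.sense(): the state, without advancing time (a new reading comes with each control period).
- read_camera(name): name is "scene" or "top" or "wrist"; returns the picture (420x560x3 uint8, red, green, blue); there is no depth.
- camera_model(name): a dict with "vfov" (degrees; the focal length in pixels is half the picture's height over the tangent of half this angle, whatever the lens; pixels are square), "cx", "cy" (the principal point, pixels), "view" (4x4, takes a point from world to camera coordinates). Camera axes: x right, y down, z forward; pixel columns grow to the right and rows downward; lengths in m; the calibration is good to about 2 mm. A picture is of the moment at which its call begins: read the wrist's pose just before it. camera_model takes no time and is no camera call; for the wrist camera it gives the pose at the moment of the call.
- job.close_job(): hands the job in, once; it reports no verdict.
Trained networks look in the newest picture that a camera, given by its name, has taken for a name from the list of things; names that differ only in an ending like _2 or _b are one class to them, and where a whole thing is asked for, a point or a joint stands for the part that bears it (a point fixed in the world has none). Each returns a list of dicts, best first, with "score" (0 to 1); they miss things now and then, are a little off and sometimes report something else, mostly with a low value. They report only what shows in the picture. A call takes as long as a camera call. They do not tell look-alikes from the thing itself.
- nets.boxes_of(thing, camera): "point" ([column, row] in pixels, amid what is visible of it).
- nets.cut_out(thing, camera): "mask" (420x560 bool, what is visible of it) and "point" ([column, row] in pixels, amid what is visible of it).
- nets.mark_of(thing, camera): "point" ([column, row] in pixels: a listed point, or the origin of a listed thing).
The state is a dict: "time": time; "q": joint angles; "qvel": joint speeds; "tau": joint torques, N m; "tcp_pos": TCP position; "ee_rot": TCP orientation; "force": force on the tool from outside, world axes, zero at the start; "moment": the same for the moment, N m; "grip_width": opening from 0.0 (shut) to 1.0 (fully open).
Only numpy, scipy, OpenCV 4.12 (cv2) and the standard library are available. Lean on these libraries where they do the work, as an engineer would, in place of code of your own. Each camera call takes 0.05 s, during which the arm holds its last target.

### The job

Pick up the slimmer of the two loose coin tubes and put it back in the empty change dock: set its foot on the dock's ledge and slide it in under the slotted plate, between the sprung jaws, until it is fully home, resting firmly against the sprung stop pad, whose place is set by hand and has to be felt. Do it gently, pushing no harder than about 12 N; leave the tube standing there, let go, and do not disturb the wide tube and the two sweet tubs.

Things in the scene. Friction and masses are not known exactly. Their poses are not given: they have to be found in the camera images.
- coin_tube: The slimmer loose coin tube, upright on the counter, rigid grey plastic full of coins, 0.15 to 0.27 kg. Barrel 28 mm diameter, closed top 95 mm above the underside; round foot flange 44 mm diameter, 5 mm thick. Origin: centre of the underside; z up along the barrel. Round, so its yaw does not matter.
- dock: The empty change dock, screwed to the counter. Origin: at counter level, middle of the jaws' line. x: direction in which the tube slides in, y: across, z: up. Black base slab, top 10 mm above the counter, x -115 to 50 mm, y -46 to 46 mm. Nothing on the dock is higher than 40 mm above the counter. The tube's axis ends up at y = 0 and x between -12 and 12 mm, depending on the stop.
- dock_ledge (a point): Middle of the bare part of the slab, the ledge (dock x -115 to -40 mm), on its top face 10 mm above the counter, at dock x = -78 mm. The foot is set down here and slides on it along dock x.
- dock_mouth (a point): Middle of the slot's mouth, on the slab's top, at dock x = -40 mm; axes as the dock. From here to x = 50 mm lies an aluminium plate, underside 17 mm, top 25 mm above the counter (7 mm gap for the flange; side walls at y -25, 25 mm), with a slot 30 mm wide (y -15 to 15 mm) along x, ending at x = 34 mm; mouth corners rounded 6 mm.
- dock_jaws (a point): Middle between the noses of two sprung jaws on the plate (26 to 35 mm above the counter), dock x -24 to 16 mm, faces 24 mm apart (y -12, 12 mm). They open sideways; the barrel meets their rounded noses with its axis at x about -28 mm. Entering takes 4 to 11 N (more if tilted or pressed down), then 3 to 8 N of steady drag; they hold by friction, do not draw the tube in.
- stop_block: Small block on the plate at the slot's end (dock x 39 to 49 mm) that clamps a rod with a brass stop pad at its tip, 14 mm wide, facing the incoming barrel. Set by hand: the pad's face is anywhere from dock x = 2 to 26 mm; this pose (block's underside, fixed on the dock) does not tell it. The pad starts to give at 1 N, goes back 2 mm (1.7 N), then is rigid; delicate: 15 N at most.
- dock_full: A dock of the same outside form, for wide tubes, already holding a wide tube (40 mm diameter, top 105 mm above the counter; fixed). Origin at counter level under that tube's axis; x is its slide-in direction.
- wide_tube: The wider loose coin tube, a bystander: 40 mm diameter, 95 mm tall, flange 56 mm diameter. Origin: centre of the underside.
- mint_tub: Sweet tub, a bystander: 56 mm diameter, 74 mm tall, green cap. Origin: centre of the underside.
- candy_tub: Sweet tub, a bystander: 56 mm diameter, 74 mm tall, red cap. Origin: centre of the underside.
Things that resemble listed ones, but are neither listed nor needed, are in the scene too. Leave any purple look-alike of the dock alone.

How it is judged:
By the outcome, as a careful person would: the job done as asked, in the order asked, and still so for the second after the job is handed in, with the robot touching nothing.
It also fails if it takes over 67 s, if anything falls off the work surface, if the arm or the gripper's body presses on something with over 40 N, if the wrist force passes 120 N, or if a joint passes its speed limit or range.

## Working session

There is one attempt and no reset: what is moved stays moved. The work goes in short steps, Python scripts to look and compute and a shell command to move; the robot and the scene stay as the last step left them, time stands still between calls to the robot, and variables do not carry over. Pictures are saved under pics/ and viewed, and the job is handed in when it is done.

```bash
ls; mkdir -p pics
python3 - <<'E'
from plant import status, read_camera, camera_model, job, nets
import cv2
print(status.sense())
for c in ["scene","top","wrist"]:
    im=read_camera(c); cv2.imwrite(f"pics/{c}0.png",im[:,:,::-1]); m=camera_model(c); print(c,m)
E
```

```text
pics
{'time': 0.0, 'q': array([-7.14648826e+01,  3.02630833e+00,  8.03135888e+01,  1.10762029e-03,
        9.67499029e+01, -4.02891332e+00]), 'qvel': array([-0.03985039,  0.04426482, -0.13073355, -0.01339381, -0.00552288,
       -0.02579953]), 'tau': array([ 9.88012914e-06, -3.81670833e+01, -3.60184085e+01, -9.73709621e-05,
        6.11813841e-03,  3.84473594e-06]), 'tcp_pos': array([ 0.20137095, -0.48451438,  0.23047573]), 'ee_rot': array([-1.79910499e+02, -7.40676377e-03,  2.25641542e+01]), 'force': array([ 0.55523247,  0.13541372, -0.4911922 ]), 'moment': array([ 0.03111043, -0.07964727,  0.05114872]), 'grip_width': 0.9992903370393627}
scene {'vfov': 52.604620652928354, 'cx': 278.07865606296303, 'cy': 207.55733645656437, 'view': array([[ 0.87779484,  0.47863097, -0.01971346, -0.55314531],
       [ 0.28428711, -0.55361319, -0.78274726, -0.12439434],
       [-0.38556071,  0.68148722, -0.62202742,  1.21703657],
       [ 0.        ,  0.        ,  0.        ,  1.        ]])}
top {'vfov': 44.350529921888956, 'cx': 281.2160181935611, 'cy': 214.1163723200797, 'view': array([[-0.01732432, -0.99978858, -0.01107526,  0.00200345],
       [-0.98207255,  0.01909476, -0.1875337 ,  0.60374078],
       [ 0.18770553,  0.00762781, -0.98219573,  0.95856968],
       [ 0.        ,  0.        ,  0.        ,  1.        ]])}
wrist {'vfov': 70.74585887902751, 'cx': 279.8706334508777, 'cy': 212.52100522127188, 'view': array([[ 0.38507586, -0.92288366, -0.00152663, -0.52371834],
       [-0.88417972, -0.36939956,  0.28595486, -0.03838568],
       [-0.264467  , -0.1087645 , -0.95824187,  0.3782719 ],
       [ 0.        ,  0.        ,  0.        ,  1.        ]])}
```

View pics/scene0.png

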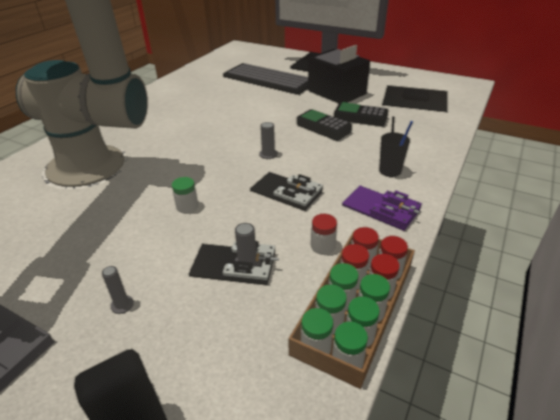

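View pics/top0.png

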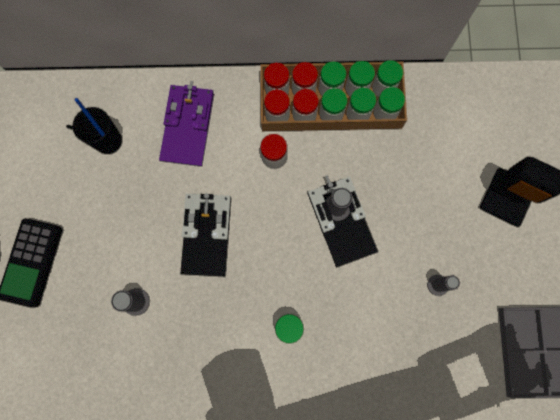

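View pics/wrist0.png

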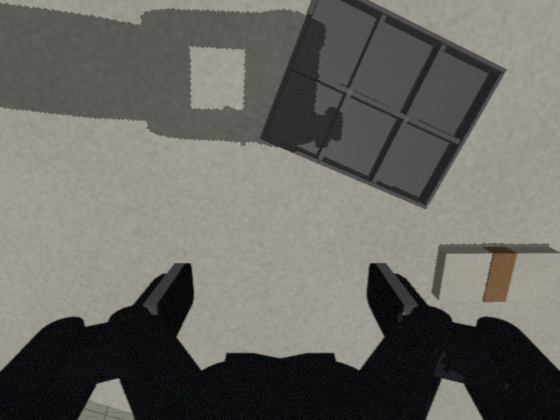

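The scene view shows the slim tube at (117,290) and the wide one at (268,140). In the top view the slim tube is at (440,283), the wide one at (125,300), the empty dock around (207,232) with its slot end pointing up, the full dock at (342,220), and the purple look-alike at (187,125).

```bash
cat > h.py <<'E'
from plant import status, read_camera, camera_model, job, nets
import numpy as np, cv2
def cam(c,m=None):
    m=m or camera_model(c); f=210/np.tan(np.radians(m['vfov']/2)); return m,f
def p2w(c,pt,z,m=None):
    m,f=cam(c,m); V=m['view'];R=V[:3,:3];t=V[:3,3]
    d=R.T@np.array([(pt[0]-m['cx'])/f,(pt[1]-m['cy'])/f,1]); o=-R.T@t
    return o+d*(z-o[2])/d[2]
def w2p(c,P,m=None):
    m,f=cam(c,m); p=m['view'][:3,:3]@np.array(P)+m['view'][:3,3]
    return np.array([m['cx']+f*p[0]/p[2],m['cy']+f*p[1]/p[2]])
E
python3 - <<'E'
from h import *
for c in ["top","scene"]:
    read_camera(c)
    for n,z in [("coin_tube",0),("dock",0),("dock_ledge",.01),("dock_mouth",.01),("dock_jaws",.03),("stop_block",.025)]:
        for d in nets.mark_of(n,c)[:3]:
            print(c,n,round(d['score'],2),np.round(d['point'],1),np.round(p2w(c,d['point'],z),4))
print(status.sense()['time'])
im=read_camera("top"); cv2.imwrite("pics/d1.png",cv2.resize(im[170:300,150:280],None,fx=4.5,fy=4.5,interpolation=2)[:,:,::-1])
cv2.imwrite("pics/d2.png",cv2.resize(im[240:320,390:490],None,fx=6,fy=6,interpolation=2)[:,:,::-1])
E
```

```text
top coin_tube 0.59 [437.6 285.7] [ 0.461  -0.3225  0.    ]
top dock 0.58 [205.  221.1] [0.6029 0.1503 0.    ]
top dock 0.29 [206.8 258.2] [0.5254 0.1458 0.    ]
top dock_ledge 0.66 [206.3 220.8] [0.6017 0.146  0.01  ]
top dock_ledge 0.62 [204.5 256.5] [0.5279 0.149  0.01  ]
top dock_mouth 0.7 [183.8 127.2] [0.8059 0.1962 0.01  ]
top dock_mouth 0.56 [206.6 238.4] [0.565  0.1451 0.01  ]
top dock_mouth 0.34 [204.8 254.4] [0.5322 0.1484 0.01  ]
top dock_jaws 0.94 [185.7 116.9] [0.8211 0.1886 0.03  ]
top dock_jaws 0.59 [205.9 227.4] [0.5845 0.1436 0.03  ]
top stop_block 0.64 [204.6 199.5] [0.6434 0.1476 0.025 ]
top stop_block 0.58 [191.4  90. ] [0.8836 0.1784 0.025 ]
scene coin_tube 0.76 [122.5 302. ] [ 0.4607 -0.3184  0.    ]
scene coin_tube 0.69 [247.  264.5] [ 0.622  -0.1218  0.    ]
scene coin_tube 0.16 [293.1 195.3] [0.598  0.1387 0.    ]
scene dock 0.91 [392.9 212. ] [0.8418 0.1883 0.    ]
scene dock 0.62 [294.8 193.7] [0.5988 0.1468 0.    ]
scene dock_ledge 0.79 [274.1 183.3] [0.5364 0.1507 0.01  ]
scene dock_ledge 0.71 [362.6 202. ] [0.7675 0.1798 0.01  ]
scene dock_ledge 0.58 [119.9 304.8] [ 0.4693 -0.3305  0.01  ]
scene dock_mouth 0.77 [383.4 200.9] [0.811 0.207 0.01 ]
scene dock_mouth 0.75 [284.  188.4] [0.57   0.1425 0.01  ]
scene dock_jaws 0.92 [387.1 197.3] [0.8201 0.1984 0.03  ]
scene dock_jaws 0.71 [290.  184.1] [0.5879 0.1413 0.03  ]
scene stop_block 0.66 [311.9 193.9] [0.6516 0.1351 0.025 ]
scene stop_block 0.61 [412.3 214.4] [0.8893 0.1683 0.025 ]
0.85
```

View pics/d1.png

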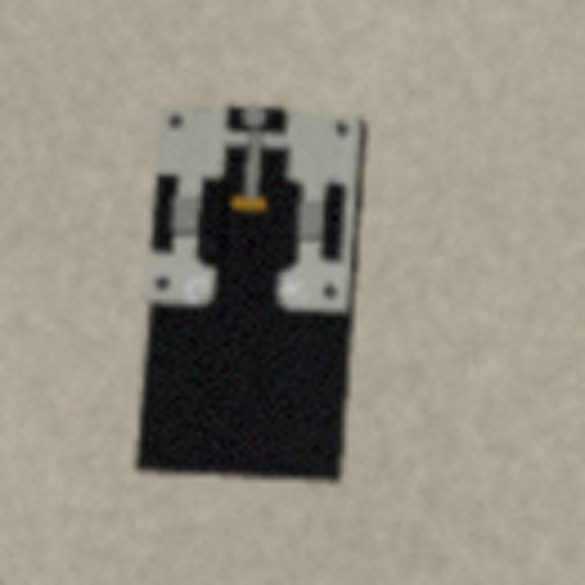

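View pics/d2.png

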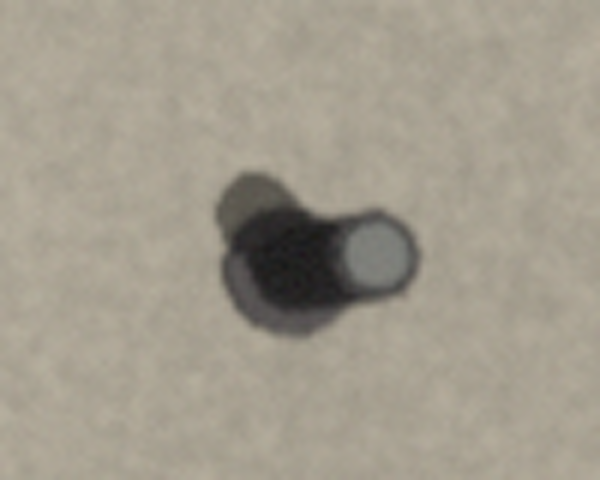

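The dock crop shows the ledge's corners at (137,468) and (340,480) and the plate's far corners at (163,108) and (362,122), with the brass pad face at about (249,211). The tube's top disc is centred at (377,255) in its crop.

Run:
```python
from h import *
from scipy.optimize import least_squares
cv=lambda p,o,s: (np.array(p)+.5)/s-.5+np.array(o)
m=camera_model("top")
L=[((137,468),(-115,46,10)),((340,480),(-115,-46,10)),((163,108),(50,46,25)),((362,122),(50,-46,25)),((151,303),(-40,46,25)),((348,313),(-40,-46,25)),((212,290),(-34,15,25)),((278,287),(-34,-15,25))]
def Pw(x,p): c,s=np.cos(x[2]),np.sin(x[2]); return np.array([x[0]+(c*p[0]-s*p[1])/1e3,x[1]+(s*p[0]+c*p[1])/1e3,p[2]/1e3])
f=lambda x:np.concatenate([w2p("top",Pw(x,p),m)-cv(u,(150,170),4.5) for u,p in L])
r=least_squares(f,[.6,.145,0]); print(r.x,np.degrees(r.x[2])); print(np.round(r.fun.reshape(-1,2),1))
w=p2w("top",cv((249,211),(150,170),4.5),.033); d=w-[*r.x[:2],0]; c,s=np.cos(r.x[2]),np.sin(r.x[2]); print("pad dock x",c*d[0]+s*d[1],-s*d[0]+c*d[1])
print("tube top",p2w("top",cv((377,255),(390,240),6),.095)); print("tcp",p2w("top",cv((290,270),(390,240),6),.003))
q=(c,s)
T=np.array([.461,-.321]);
print(status.sense()['tcp_pos'])
```

```text
[ 0.60443191  0.14430179 -0.07206726] -4.129149986368865
[[-0.2  0.5]
 [ 0.   0.3]
 [-0.1 -0.5]
 [ 0.3 -1.4]
 [-1.4 -0.5]
 [ 0.1 -0.4]
 [ 0.6  0.2]
 [ 0.6  1.7]]
pad dock x 0.0018731772539542688 0.0011172614815908896
tube top [ 0.46278265 -0.32269262  0.095     ]
tcp [ 0.46307109 -0.32245188  0.003     ]
[ 0.20147178 -0.48481083  0.23133076]
```

Both cues for the tube agree on (0.463, -0.3225), and the dock fits at (0.604, 0.144) with yaw -4.1°. I'll move above the tube with the jaws lined up along dock x (tool yaw 86°).

```bash
python3 -m handwheel '[[[100,20,-3,0,-6],[100,70,-11,5,-16],[100,125,-20,15,-26],[100,180,-29,25,-36],[100,230,-37,35,-46],[100,270,-44,45,-56],[100,295,-48,55,-63],[100,304,-49.5,60,-63.3],[100,304,-49.5,60,-63.3],[100,304,-49.5,60,-63.3]]]'
python3 - <<'E'
from h import *
s=status.sense(); print(s)
m=camera_model("wrist"); im=read_camera("wrist"); cv2.imwrite("pics/w1.png",im[:,:,::-1])
for d in nets.mark_of("coin_tube","wrist")[:2]: print(d['score'],d['point'],p2w("wrist",d['point'],0,m))
print(w2p("wrist",(.4628,-.3226,.095),m),w2p("wrist",(.4628,-.3226,0),m))
E
```

```text
time: 2.15
tcp_pos: [0.4626, -0.3233, 0.1719]
ee_rot: [180.0, 0.0, 85.7]
force: [0.2, 0.4, 0.3]
grip_width: 1.0
{'time': 2.15, 'q': array([-3.86847506e+01,  1.07212424e+01,  7.86643967e+01, -1.83039633e-02,
        9.05693603e+01, -3.44080398e+01]), 'qvel': array([-0.17094337, -0.27443158, -0.15142377,  0.08220539, -0.11364233,
       -0.40270411]), 'tau': array([ 4.27753245e-01, -4.25773144e+01, -3.52297246e+01,  1.94628123e-02,
       -2.43119917e-03,  1.75194000e-02]), 'tcp_pos': array([ 0.46262734, -0.32327546,  0.17186643]), 'ee_rot': array([1.79973216e+02, 4.05296169e-02, 8.57230907e+01]), 'force': array([0.15808439, 0.37019984, 0.33175645]), 'moment': array([ 0.03849648, -0.02367537,  0.02702997]), 'grip_width': 0.999728582269567}
0.67 [281.5, 192.0] [ 0.46379228 -0.32066457  0.        ]
[281.08417935 221.33450679] [280.71671442 193.80243824]
```

View pics/w1.png

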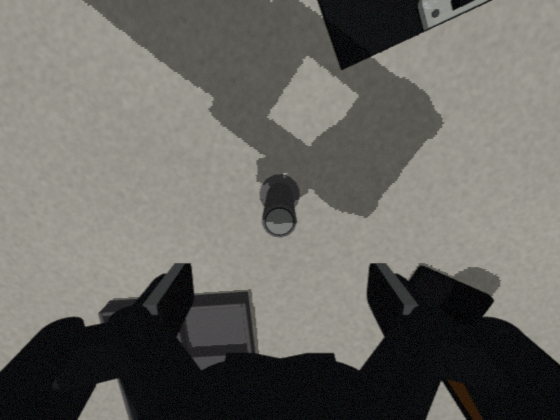

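The wrist view shows the tube's top disc at (280,222), and the prediction was (281,221), so I'll descend and grip.

```bash
python3 -m handwheel '[[[100,1,0,30,0],[100,1,0,75,0],[100,1,0,115,0],[100,1,0,132,0],[100,1,0,136,0],[100,1,0,136,0],[0,1,0,136,0],[0,1,0,136,0],[0,1,0,136,0],[0,1,0,136,0],[0,1,0,136,0],[0,1,0,136,0]]]'
python3 - <<'E'
from h import *
s=status.sense(); print(s['tcp_pos'],s['grip_width'],s['force'])
E
```

```text
time: 3.75
tcp_pos: [0.463, -0.3225, 0.0364]
ee_rot: [179.9, 0.1, 85.7]
force: [-1.3, 0.3, 5.9]
grip_width: 0.316
[ 0.46300976 -0.32252044  0.0364183 ] 0.31602277637298676 [-1.2502642   0.26898004  5.87998406]
```

```bash
python3 -m handwheel '[[[0,0,0,-25,0],[0,0,0,-70,0],[0,0,0,-110,0],[0,20,1,-120,0],[0,65,4,-120,0],[0,120,7,-120,0],[0,175,10,-120,0],[0,230,14,-120,0],[0,285,17,-120,0],[0,335,20,-120,0],[0,365,21.5,-120,0],[0,375,22,-120,0]]]'
python3 -m handwheel '[[[0,30,2,0,0],[0,65,4,0,0],[0,90,5.5,0,0],[0,100,6,0,0],[0,100,6,0,0],[0,100,6,0,0]]]'
python3 - <<'E'
from h import *
s=status.sense(); print(s['tcp_pos'],s['grip_width'],s['force'],s['ee_rot'])
m=camera_model("wrist"); im=read_camera("wrist"); cv2.imwrite("pics/w2.png",im[:,:,::-1])
np.save("m2.npy",m,allow_pickle=True)
im=read_camera("top"); cv2.imwrite("pics/t2.png",im[:,:,::-1])
E
```

```text
time: 5.25
tcp_pos: [0.5114, 0.0523, 0.1539]
ee_rot: [-179.9, 0.1, 85.9]
force: [0.1, -0.1, -1.8]
grip_width: 0.315
time: 6.0
tcp_pos: [0.5244, 0.1506, 0.1535]
ee_rot: [-179.8, 0.1, 85.9]
force: [0.5, 0.1, -0.7]
grip_width: 0.311
[0.52436825 0.15063366 0.15348416] 0.31062700457234255 [ 0.54154261  0.14283382 -0.69356336] [-1.79847897e+02  9.23044512e-02  8.58572781e+01]
```

View pics/w2.png

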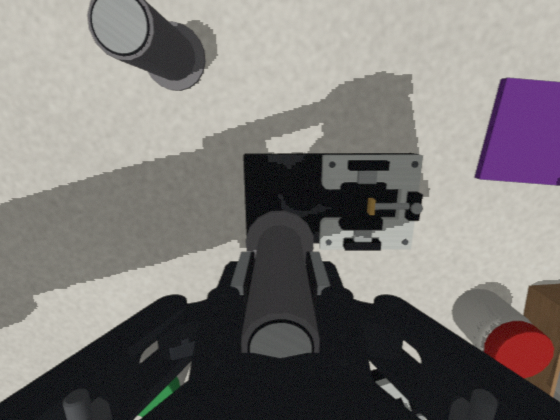

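View pics/t2.png

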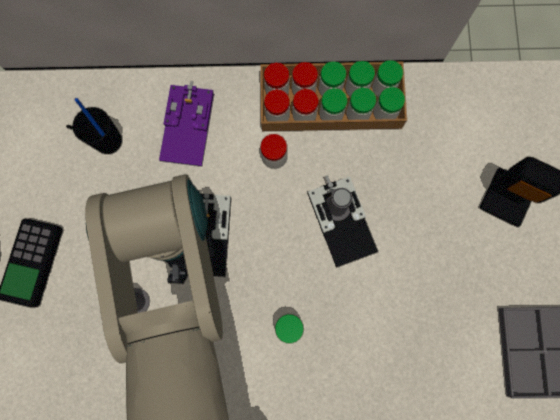

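The tube is in the gripper and the dock shows from (244,153) to (420,248), with the brass pad at (371,206). I'll zoom in to refine the dock fit.

Run:
```python
import cv2
im=cv2.imread("pics/w2.png"); cv2.imwrite("pics/w2z.png",cv2.resize(im[140:260,235:435],None,fx=4,fy=4,interpolation=2))
```

```text
(no output)
```

View pics/w2z.png

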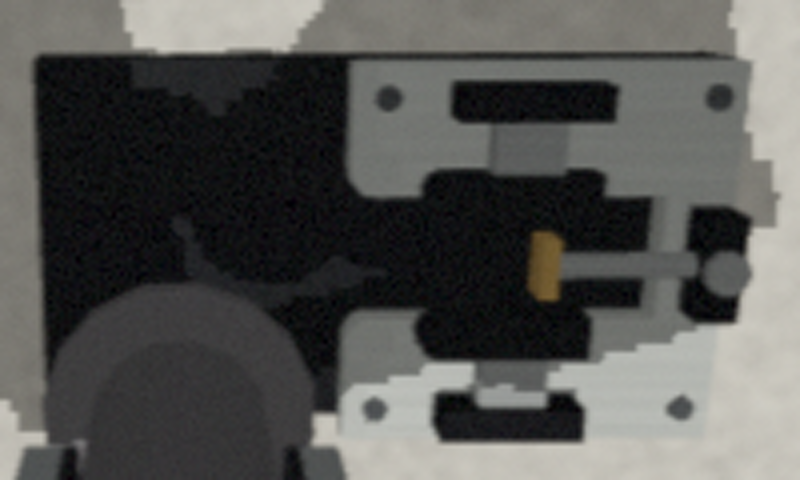

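Run:
```python
from h import *
from scipy.optimize import least_squares
cv=lambda p: (np.array(p)+.5)/4-.5+np.array((235,140))
m=np.load("m2.npy",allow_pickle=True).item()
L=[((37,57),(-115,46,10)),((348,59),(-40,46,25)),((750,60),(50,46,25)),((338,436),(-40,-46,25)),((708,438),(50,-46,25)),((650,198),(34,15,25)),((640,306),(34,-15,25)),((390,198),(-32,15,25)),((383,309),(-32,-15,25))]
def Pw(x,p): c,s=np.cos(x[2]),np.sin(x[2]); return np.array([x[0]+(c*p[0]-s*p[1])/1e3,x[1]+(s*p[0]+c*p[1])/1e3,p[2]/1e3])
f=lambda x:np.concatenate([w2p("w",Pw(x,p),m)-cv(u) for u,p in L])
r=least_squares(f,[.6,.145,0],loss='soft_l1',f_scale=.5); print(r.x,np.degrees(r.x[2])); print(np.round(f(r.x).reshape(-1,2),1))
c,s=np.cos(r.x[2]),np.sin(r.x[2])
for u,z in [((530,265),.033),((546,265),.033),((528,265),.040)]:
    w=p2w("w",cv(u),z,m); d=w-[*r.x[:2],0];  print("pad dock",c*d[0]+s*d[1],-s*d[0]+c*d[1])
# tube flange outline predicted
t=np.array([.52437,.15063])
for zf in(.117,.122):
    a=np.linspace(0,2*np.pi,200);P=np.array([w2p("w",(t[0]+.022*np.cos(k),t[1]+.022*np.sin(k),zf),m) for k in a]); P=(P-(235,140)+.5)*4-.5
    print(zf,P.min(0),P.max(0))
for x in(.604432,.144302,-.0721),r.x:
    c,s=np.cos(x[2]),np.sin(x[2]);d=t-x[:2];print("tube in dock",c*d[0]+s*d[1],-s*d[0]+c*d[1])
```

```text
[ 0.60172248  0.14596616 -0.06569864] -3.764254886995582
[[-2.4 -0.2]
 [ 0.9  0.5]
 [ 0.5 -0.2]
 [ 0.1  0.4]
 [-1.4 -0.4]
 [ 3.8 -0.8]
 [ 2.8  2.8]
 [-2.2 -0.5]
 [-1.8  2.4]]
pad dock 0.0014891394058254982 0.00037199794650560046
pad dock 0.0051611228711451506 0.0003560517738687058
pad dock -0.0010666408905730738 0.002311946216822495
0.117 [ 51.19813201 279.06574923] [322.62858242 531.42042419]
0.122 [ 47.78037379 288.13301953] [326.16765945 546.14357628]
tube in dock -0.08030984618971466 0.0005440891327410961
tube in dock -0.07749179117381857 -0.00042451499770701333
```

Run:
```python
from h import *
from scipy.optimize import least_squares
cv=lambda p: (np.array(p)+.5)/4-.5+np.array((235,140))
m=np.load("m2.npy",allow_pickle=True).item(); mt=camera_model("top")
print("campos",-m['view'][:3,:3].T@m['view'][:3,3])
def Pw(x,p): c,s=np.cos(x[2]),np.sin(x[2]); return np.array([x[0]+(c*p[0]-s*p[1])/1e3,x[1]+(s*p[0]+c*p[1])/1e3,p[2]/1e3])
for zm in (10,17,25):
  L=[((37,57),(-115,46,10),1,1),((348,59),(-40,46,zm),1,0),((750,60),(50,46,25),1,1),((338,436),(-40,-46,zm),1,0),((708,438),(50,-46,25),1,1),((650,198),(34,15,17),1,0),((640,306),(34,-15,17),1,1),((390,198),(-32,15,25),0,1),((383,309),(-32,-15,17),0,1)]
  f=lambda x:np.concatenate([(w2p("w",Pw(x,p),m)-cv(u))*(a,b) for u,p,a,b in L])
  r=least_squares(f,[.6,.145,0],loss='soft_l1',f_scale=.5); print(zm,r.x,np.degrees(r.x[2]),r.cost); print(np.round(f(r.x).reshape(-1,2),1).tolist())
  t=np.array([.52437,.15063]);x=r.x
  c,s=np.cos(x[2]),np.sin(x[2]);d=t-x[:2];print("tube in dock",c*d[0]+s*d[1],-s*d[0]+c*d[1])
cv=lambda p: (np.array(p)+.5)/4.5-.5+np.array((150,170))
L=[((137,468),(-115,46,10)),((340,480),(-115,-46,10)),((163,108),(50,46,25)),((353,118),(50,-46,25)),((212,290),(-34,15,25)),((278,287),(-34,-15,25))]
W=[1,1,1,1,0,0]
f=lambda x:np.concatenate([(w2p("top",Pw(x,p),mt)-cv(u))*(1,w) for (u,p),w in zip(L,W)])
r=least_squares(f,[.6,.145,0],loss='soft_l1',f_scale=.5); print("top",r.x,np.degrees(r.x[2]),r.cost); print(np.round(f(r.x).reshape(-1,2),1).tolist())
```

```text
campos [0.52913571 0.22389909 0.29532692]
10 [ 0.60266046  0.1456795  -0.06440494] -3.6901315181559786 2.295441936920587
[[-1.4, 0.2], [-0.3, -0.0], [1.5, -0.1], [-0.8, -0.0], [-0.4, -0.2], [1.5, -0.0], [0.7, 0.5], [-0.0, -0.3], [-0.0, 0.1]]
tube in dock -0.07844676141720315 -9.857148140487472e-05
17 [ 0.60213021  0.1457364  -0.06316808] -3.6192645507219328 1.9111982645037695
[[-2.0, 0.3], [0.1, -0.0], [0.9, -0.2], [-0.4, -0.0], [-0.8, -0.3], [1.0, -0.0], [0.2, 0.5], [-0.0, -0.2], [-0.0, 0.1]]
tube in dock -0.07791403427641705 -2.4854499864165186e-05
25 [ 0.60164815  0.14578469 -0.06313542] -3.6173932453901805 2.1196070750469023
[[-2.5, 0.3], [0.7, 0.0], [0.3, -0.2], [0.1, 0.0], [-1.3, -0.3], [0.5, -0.0], [-0.3, 0.4], [-0.0, -0.3], [-0.0, 0.1]]
tube in dock -0.07742988671244644 -4.009168977770015e-05
top [ 0.6043423   0.14555197 -0.06269581] -3.592205442786777 1.2895602475653318
[[-0.3, 0.8], [-0.1, 0.2], [-0.9, -0.3], [1.5, -0.6], [0.1, 0.0], [0.2, 0.0]]
```

Both views now agree: dock at (0.603, 0.1457), yaw -3.6°, with the tube at dock (-78, 0) mm. I'll lower it.

```bash
python3 -m handwheel '[[[0,0,0,25,-0.5],[0,0,0,65,-0.5],[0,0,0,92,-0.5],[0,0,0,102,-0.5],[0,0,0,105,-0.5],[0,0,0,105,-0.5],[0,0,0,105,-0.5]]]'
python3 - <<'E'
from h import *
s=status.sense(); print(s['tcp_pos'],s['grip_width'],s['force'],s['ee_rot'])
read_camera("top"); s=status.sense(); print(s['tcp_pos'],s['grip_width'],s['force'],s['moment'])
m=camera_model("wrist"); im=read_camera("wrist"); cv2.imwrite("pics/w3.png",im[:,:,::-1])
np.save("m3.npy",m,allow_pickle=True)
E
```

```text
time: 6.98
tcp_pos: [0.5249, 0.1507, 0.05]
ee_rot: [-180.0, 0.0, 86.3]
force: [0.5, -0.3, -1.1]
grip_width: 0.311
[0.52494207 0.15073361 0.04995531] 0.3106747882968708 [ 0.46379674 -0.28208092 -1.14170777] [-1.79984438e+02  4.26590117e-02  8.63449178e+01]
[0.52482922 0.15074427 0.04978632] 0.31429779583148165 [-0.05810177  0.1855326  -1.70797076] [-0.05380841 -0.01693601  0.04040729]
```

View pics/w3.png

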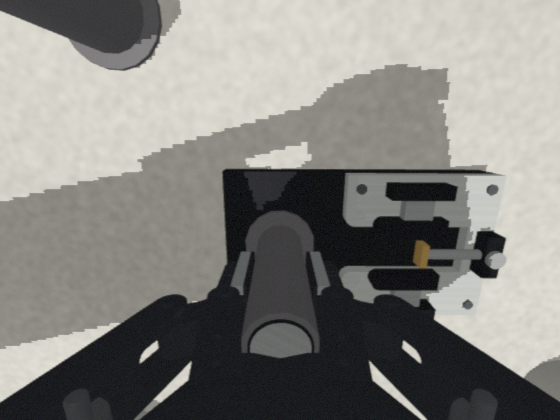

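The foot flange is over the ledge, about 3.5 mm above it, clear of the mouth at (345,225). Next I'll touch down.

```bash
cat > st.py <<'E'
from h import *
X=np.array([.603,.1457]);a=np.radians(-3.63);c,s=np.cos(a),np.sin(a);R=np.array([[c,s],[-s,c]])
F=[];
for i in range(3):
    S=status.sense();F.append(S['force'])
    if i<2: camera_model("top"); read_camera("top")
f=np.mean(F,0);fd=R@f[:2];p=R@(S['tcp_pos'][:2]-X)*1e3
mo=S['moment']
print("t",S['time'],"dock xy mm",np.round(p,2),"z",round(S['tcp_pos'][2]*1e3,2),"Fdock",np.round([*fd,f[2]],2),"last",np.round([*(R@F[-1][:2]),F[-1][2]],1),"M",np.round([*(R@mo[:2]),mo[2]],2),"rot",np.round(S['ee_rot'],2),"g",round(S['grip_width'],3))
E
python3 -m handwheel '[[[0,0,0,1.5,0],[0,0,0,3,0],[0,0,0,3.5,0],[0,0,0,3.5,0]]]'; python3 st.py
```

```text
time: 7.58
tcp_pos: [0.5248, 0.1508, 0.0465]
ee_rot: [-180.0, 0.0, 86.4]
force: [-2.8, -0.1, 3.1]
grip_width: 0.311
t 7.675 dock xy mm [-78.37   0.1 ] z 46.47 Fdock [-1.82 -0.25  3.05] last [-1.4  0.   2.6] M [-0.02  0.42 -0.01] rot [-1.7997e+02  5.0000e-02  8.6350e+01] g 0.31
```

```bash
python3 -m handwheel '[[[0,0,2,-0.3,0],[0,0,5,-0.4,0],[0,0,8,-0.4,0],[0,0,10,-0.4,0],[0,0,10,-0.4,0]]]'; python3 st.py
```

```text
time: 8.3
tcp_pos: [0.5348, 0.1501, 0.0467]
ee_rot: [-180.0, 0.1, 86.3]
force: [-0.0, -0.2, -2.0]
grip_width: 0.317
t 8.4 dock xy mm [-68.45   0.07] z 46.7 Fdock [ 0.36 -0.42 -1.55] last [ 1.  -0.7 -0.7] M [-0.04  0.03  0.03] rot [-1.7995e+02  5.0000e-02  8.6350e+01] g 0.314
```

```bash
python3 -m handwheel '[[[0,0,3,0.2,0],[0,0,6,0.2,0],[0,0,9,0.2,0],[0,0,12,0.2,0],[0,0,15,0.2,0],[0,0,17,0.2,0],[0,0,17,0.2,0]]]'; python3 st.py
```

```text
time: 9.28
tcp_pos: [0.5519, 0.149, 0.0465]
ee_rot: [-180.0, 0.0, 86.3]
force: [0.6, 0.6, -1.9]
grip_width: 0.314
t 9.375 dock xy mm [-51.38   0.08] z 46.53 Fdock [ 0.14  0.3  -1.56] last [ 0.3 -0.2 -1.6] M [-0.03 -0.04  0.04] rot [-1.7996e+02  5.0000e-02  8.6340e+01] g 0.311
```

```bash
python3 -m handwheel '[[[0,0,3,0.1,0],[0,0,6,0.2,0],[0,0,9,0.2,0],[0,0,12,0.2,0],[0,0,15,0.2,0],[0,0,18,0.2,0],[0,0,18,0.2,0]]]'; python3 st.py
```

```text
time: 10.25
tcp_pos: [0.5702, 0.1478, 0.0465]
ee_rot: [180.0, 0.0, 86.3]
force: [-0.4, -0.7, 1.3]
grip_width: 0.311
t 10.35 dock xy mm [-32.91   0.07] z 46.48 Fdock [0.08 0.22 1.24] last [0.6 0.7 1.1] M [ 0.07 -0.26  0.01] rot [1.7996e+02 4.0000e-02 8.6340e+01] g 0.313
```

Lined up and touching lightly, with no side force. Now into the jaws in small steps.

```bash
python3 -m handwheel '[[[0,0,1,0,0],[0,0,2,0,0],[0,0,3,0,0],[0,0,4,0,0],[0,0,5,0,0]]]'; python3 st.py
```

```text
time: 10.98
tcp_pos: [0.5752, 0.1475, 0.0465]
ee_rot: [180.0, 0.0, 86.3]
force: [-3.0, -0.4, 2.8]
grip_width: 0.31
t 11.075 dock xy mm [-27.75   0.06] z 46.49 Fdock [-2.49 -0.18  2.61] last [-1.4  0.   2.5] M [0.02 0.35 0.03] rot [1.7995e+02 4.0000e-02 8.6340e+01] g 0.31
```

```bash
python3 -m handwheel '[[[0,0,0.7,-0.1,0],[0,0,1.4,-0.2,0],[0,0,2,-0.2,0]]]'; python3 st.py;  python3 -m handwheel '[[[0,0,0.7,0,0],[0,0,1.4,0,0],[0,0,2,0,0]]]'; python3 st.py
```

```text
time: 11.45
tcp_pos: [0.5765, 0.1473, 0.0465]
ee_rot: [-179.9, 0.1, 86.4]
force: [-7.2, -0.0, 5.4]
grip_width: 0.312
t 11.55 dock xy mm [-26.45  -0.11] z 46.53 Fdock [-6.7  -0.83  4.8 ] last [-6.2 -0.8  4.2] M [-0.17  1.12 -0.01] rot [-1.7993e+02  7.0000e-02  8.6350e+01] g 0.314
time: 11.92
tcp_pos: [0.577, 0.1472, 0.0465]
ee_rot: [-179.7, 0.1, 86.4]
force: [-13.2, -0.7, 9.6]
grip_width: 0.31
t 12.025 dock xy mm [-26.01  -0.1 ] z 46.55 Fdock [-11.98  -1.18   9.14] last [-11.3  -0.9   9. ] M [-0.15  2.1  -0.02] rot [-1.7968e+02  1.0000e-01  8.6360e+01] g 0.311
```

Downward force is building along with the push as the tube tips slightly, so I'll ease off, raise it a little, then push again.

```bash
python3 -m handwheel '[[[0,0,-1,-0.5,0],[0,0,-1,-0.6,0],[0,0,-1,-0.6,0]]]'; python3 st.py
```

```text
time: 12.4
tcp_pos: [0.5761, 0.1472, 0.0468]
ee_rot: [-179.7, 0.1, 86.4]
force: [0.3, -0.5, -2.1]
grip_width: 0.31
t 12.5 dock xy mm [-26.94  -0.19] z 46.89 Fdock [ 0.02 -0.02 -1.94] last [-0.1  0.1 -1.9] M [-0.05 -0.01 -0.01] rot [-1.7968e+02  1.1000e-01  8.6360e+01] g 0.31
```

```bash
python3 -m handwheel '[[[0,0,0.6,0,0],[0,0,1.2,-0.1,0],[0,0,1.7,-0.2,0],[0,0,2,-0.2,0],[0,0,2,-0.2,0]]]'; python3 st.py
```

```text
time: 13.12
tcp_pos: [0.577, 0.1472, 0.0467]
ee_rot: [-179.5, 0.1, 86.4]
force: [-6.4, 0.4, 0.7]
grip_width: 0.31
t 13.225 dock xy mm [-26.04  -0.13] z 46.7 Fdock [-6.45 -0.27  0.41] last [-6.2  0.2 -0. ] M [-0.07  1.23  0.  ] rot [-1.795e+02  1.200e-01  8.637e+01] g 0.316
```

```bash
python3 -m handwheel '[[[0,0,1.2,-0.3,0],[0,0,1.4,-0.3,0],[0,0,1.6,-0.3,0],[0,0,1.6,-0.3,0]]]'; python3 st.py
```

```text
time: 13.72
tcp_pos: [0.5773, 0.1473, 0.0468]
ee_rot: [-179.3, 0.1, 86.4]
force: [-8.0, -0.6, 2.1]
grip_width: 0.316
t 13.825 dock xy mm [-25.71  -0.06] z 46.76 Fdock [-8.09 -1.03  2.35] last [-8.  -1.2  2.4] M [-0.1   1.47 -0.02] rot [-1.793e+02  1.400e-01  8.639e+01] g 0.318
```

```bash
python3 -m handwheel '[[[0,0,-1.2,0,0],[0,0,-1.2,0,0],[0,0,-1.2,0,0]]]'; python3 st.py
```

```text
time: 14.2
tcp_pos: [0.5763, 0.1472, 0.0468]
ee_rot: [-179.3, 0.1, 86.4]
force: [-1.2, -0.3, -1.7]
grip_width: 0.313
t 14.3 dock xy mm [-26.76  -0.14] z 46.81 Fdock [-0.89 -0.55 -1.59] last [-0.7 -1.3 -1.2] M [-0.11  0.08 -0.01] rot [-1.7932e+02  1.5000e-01  8.6380e+01] g 0.314
```

```bash
python3 -m handwheel '[[[0,0,0.8,-0.1,0],[0,0,1.4,-0.2,0],[0,0,1.8,-0.3,0],[0,0,2.2,-0.4,0],[0,0,2.5,-0.4,0],[0,0,2.7,-0.4,0]]]'; python3 st.py
```

```text
time: 15.05
tcp_pos: [0.5776, 0.1473, 0.0468]
ee_rot: [-179.1, 0.2, 86.4]
force: [-8.1, -0.2, 2.1]
grip_width: 0.313
t 15.15 dock xy mm [-25.37   0.  ] z 46.81 Fdock [-7.6  -0.65  1.85] last [-7.8 -1.   1.8] M [-0.16  1.37 -0.04] rot [-1.791e+02  1.600e-01  8.640e+01] g 0.312
```

```bash
python3 -m handwheel '[[[0,0,1.3,-0.3,0],[0,0,1.5,-0.3,0],[0,0,1.6,-0.3,0],[0,0,1.7,-0.3,0]]]'; python3 st.py
```

```text
time: 15.65
tcp_pos: [0.578, 0.1474, 0.0469]
ee_rot: [-178.9, 0.2, 86.4]
force: [-8.4, -0.3, 2.7]
grip_width: 0.315
t 15.75 dock xy mm [-25.05   0.06] z 46.86 Fdock [-8.36 -1.21  2.57] last [-8.6 -1.   1.9] M [-0.2   1.56  0.03] rot [-178.88    0.18   86.41] g 0.313
```

Run:
```python
from h import *
m=camera_model("wrist"); im=read_camera("wrist"); cv2.imwrite("pics/w4.png",cv2.resize(im[140:380,200:520],None,fx=2.4,fy=2.4,interpolation=2)[:,:,::-1])
im=read_camera("scene"); cv2.imwrite("pics/s4.png",cv2.resize(im[120:240,200:340],None,fx=5,fy=5,interpolation=2)[:,:,::-1])
```

View pics/w4.png

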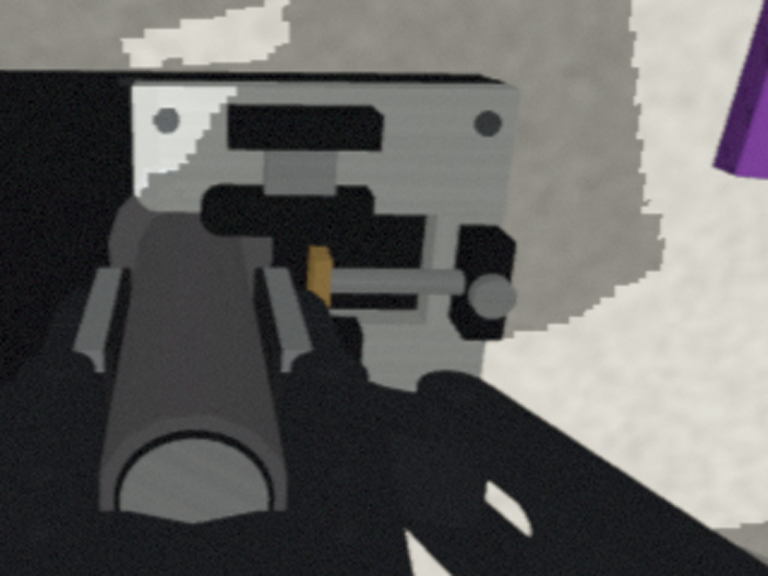

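View pics/s4.png

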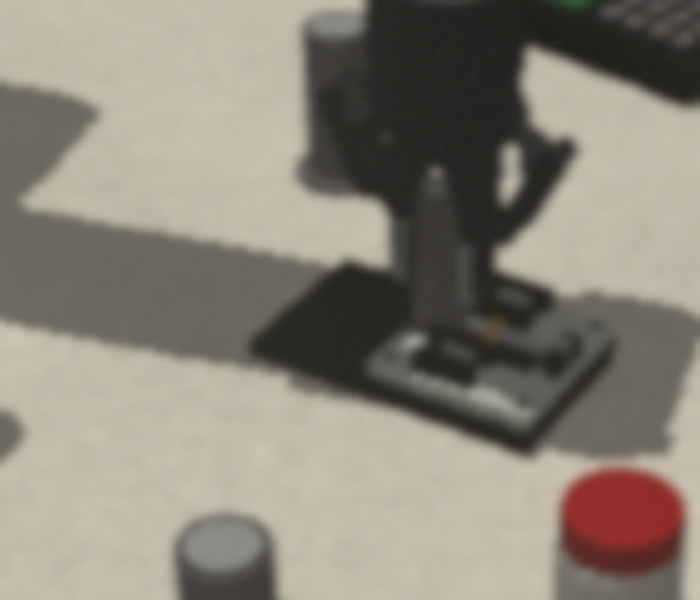

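```bash
python3 -m handwheel '[[[0,0,1.5,-0.3,0],[0,0,1.8,-0.3,0],[0,0,1.8,-0.3,0],[0,0,1.8,-0.3,0]]]'; python3 st.py
```

```text
time: 16.35
tcp_pos: [0.5785, 0.1474, 0.0469]
ee_rot: [-178.7, 0.2, 86.4]
force: [-8.2, -0.3, 2.6]
grip_width: 0.311
t 16.45 dock xy mm [-24.58   0.13] z 46.95 Fdock [-8.41 -1.29  3.01] last [-8.6 -1.9  3.2] M [-0.22  1.53 -0.05] rot [-178.67    0.2    86.43] g 0.308
```

```bash
python3 -m handwheel '[[[0,-0.1,1.5,-0.5,0],[0,-0.2,2,-0.6,0],[0,-0.2,2,-0.6,0],[0,-0.2,2,-0.6,0]]]'; python3 st.py
```

```text
time: 16.95
tcp_pos: [0.5792, 0.1473, 0.047]
ee_rot: [-178.5, 0.2, 86.5]
force: [-7.6, 0.1, 0.8]
grip_width: 0.313
t 17.05 dock xy mm [-23.84   0.09] z 47.04 Fdock [-7.13 -0.    1.02] last [-7.2 -0.1  1.3] M [-0.1   1.31  0.04] rot [-178.46    0.21   86.45] g 0.309
```

```bash
python3 -m handwheel '[[[0,0,1.5,-0.4,0],[0,-0.1,2,-0.6,0],[0,-0.1,2.2,-0.6,0],[0,-0.1,2.2,-0.6,0],[0,-0.1,2.3,-0.6,0]]]'; python3 st.py
```

```text
time: 17.68
tcp_pos: [0.5801, 0.1473, 0.0471]
ee_rot: [-178.2, 0.2, 86.5]
force: [-7.8, -0.0, 0.9]
grip_width: 0.313
t 17.775 dock xy mm [-22.9   0.1] z 47.1 Fdock [-7.36 -0.57  0.73] last [-7.2 -1.   0.3] M [-0.13  1.32  0.04] rot [-178.24    0.23   86.47] g 0.313
```

```bash
python3 -m handwheel '[[[0,0,1.3,-0.4,0],[0,-0.1,1.8,-0.6,0],[0,-0.1,2.2,-0.7,0],[0,-0.1,2.6,-0.7,0],[0,-0.1,3,-0.7,0]]]'; python3 st.py
```

```text
time: 18.4
tcp_pos: [0.5819, 0.1471, 0.0472]
ee_rot: [-178.0, 0.2, 86.5]
force: [-6.8, -1.0, -0.9]
grip_width: 0.312
t 18.5 dock xy mm [-21.07   0.11] z 47.23 Fdock [-6.32 -0.85 -0.08] last [-6.3 -0.7  0.4] M [-0.11  1.16  0.03] rot [-178.04    0.24   86.48] g 0.311
```

```bash
python3 -m handwheel '[[[0,0,1,-0.2,0],[0,-0.1,1.5,-0.3,0],[0,-0.1,2,-0.3,0],[0,-0.1,2.5,-0.3,0],[0,-0.1,3,-0.3,0],[0,-0.1,3.5,-0.3,0]]]'; python3 st.py
```

```text
time: 19.25
tcp_pos: [0.5844, 0.147, 0.0472]
ee_rot: [-177.9, 0.3, 86.5]
force: [-6.9, -0.4, 1.9]
grip_width: 0.31
t 19.35 dock xy mm [-18.54   0.15] z 47.23 Fdock [-6.72 -0.78  1.08] last [-6.8 -0.5  0.5] M [-0.1   1.22 -0.  ] rot [-177.88    0.25   86.5 ] g 0.311
```

Drag is about 6.5 N, so the tube is between the jaws. The wrist has drifted about 2° in tilt, so I'll undo that with gentle backward loads below the drag.

```bash
python3 -m handwheel '[[[0,0,-0.7,0,0],[0,0,-0.8,0,0],[0,0,-0.8,0,0]]]'; python3 st.py; python3 -m handwheel '[[[0,0,-0.7,0,0],[0,0,-0.7,0,0]]]'; python3 st.py
```

```text
time: 19.73
tcp_pos: [0.5842, 0.147, 0.0473]
ee_rot: [-178.0, 0.2, 86.5]
force: [3.0, -0.5, -3.3]
grip_width: 0.313
t 19.825 dock xy mm [-18.88   0.12] z 47.32 Fdock [ 3.   -0.39 -3.83] last [ 2.9 -0.3 -3.7] M [-0.04 -0.71 -0.01] rot [-177.95    0.24   86.5 ] g 0.313
time: 20.08
tcp_pos: [0.5837, 0.147, 0.0476]
ee_rot: [-178.0, 0.2, 86.5]
force: [3.2, -1.1, -1.2]
grip_width: 0.31
t 20.175 dock xy mm [-19.36   0.11] z 47.57 Fdock [ 3.33 -0.65 -1.71] last [ 3.2 -0.6 -2. ] M [-0.15 -0.66  0.05] rot [-177.98    0.24   86.49] g 0.316
```

Run:
```python
from h import *
im=read_camera("wrist"); cv2.imwrite("pics/w5.png",cv2.resize(im[190:390,200:440],None,fx=3,fy=3,interpolation=2)[:,:,::-1])
im=cv2.imread("pics/w3.png"); cv2.imwrite("pics/w3z.png",cv2.resize(im[190:390,200:440],None,fx=3,fy=3,interpolation=2))
```

```text
(no output)
```

View pics/w5.png

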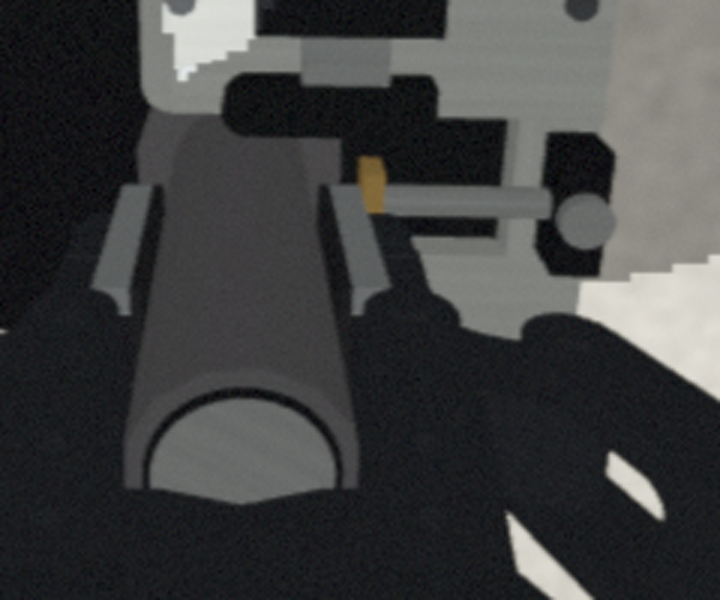

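View pics/w3z.png

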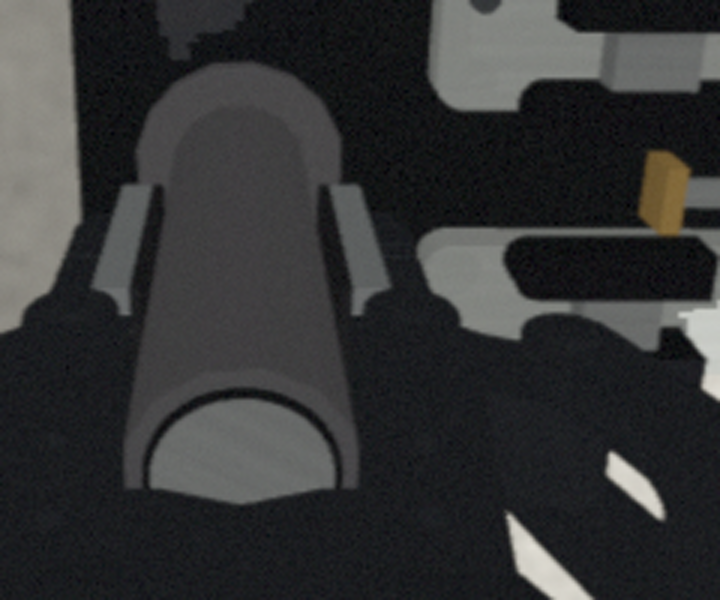

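The wrist view shows no slip in the grip, so the tube carries the tool's 2° forward lean. I'll let go here so it stands flat in the jaws. Then I'll regrip with the pads across dock y, where the tool's lean no longer matters.

```bash
python3 -m handwheel '[[[0,0,0.3,0,0],[0,0,0.3,0,0],[100,0,0.3,0,0],[100,0,0.3,0,0],[100,0,0.3,0,0],[100,0,0.3,-2,0],[100,0,0.3,-20,0],[100,0,0.3,-50,0],[100,0,0.3,-80,0],[100,0,0.3,-92,0],[100,0,0.3,-92,0]]]'; python3 st.py
python3 - <<'E'
from h import *
m=camera_model("wrist"); im=read_camera("wrist"); cv2.imwrite("pics/w6.png",im[:,:,::-1])
np.save("m6.npy",m,allow_pickle=True)
E
```

```text
time: 21.6
tcp_pos: [0.5877, 0.1473, 0.1406]
ee_rot: [-178.1, 0.2, 86.5]
force: [-0.5, 0.3, -0.1]
grip_width: 1.0
t 21.7 dock xy mm [-16.36   0.36] z 138.27 Fdock [-0.68  0.12 -0.22] last [-0.7  0.2  0.1] M [ 0.03 -0.03  0.04] rot [-177.88    0.27   86.49] g 0.999
```

View pics/w6.png

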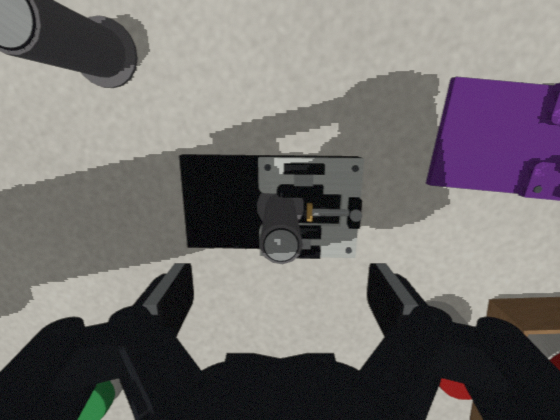

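Run:
```python
from h import *
X=np.array([.603,.1457]);a=np.radians(-3.63);c,s=np.cos(a),np.sin(a);R=np.array([[c,s],[-s,c]])
m=np.load("m6.npy",allow_pickle=True).item()
im=cv2.imread("pics/w6.png"); cv2.imwrite("pics/w6z.png",cv2.resize(im[150:275,175:375],None,fx=4,fy=4,interpolation=2))
for u in [(281,244),(281,245)]: print(R@(p2w("w",u,.105,m)[:2]-X)*1e3)
```

```text
[-17.67789022   0.16273346]
[-17.67475798  -0.52744245]
```

View pics/w6z.png

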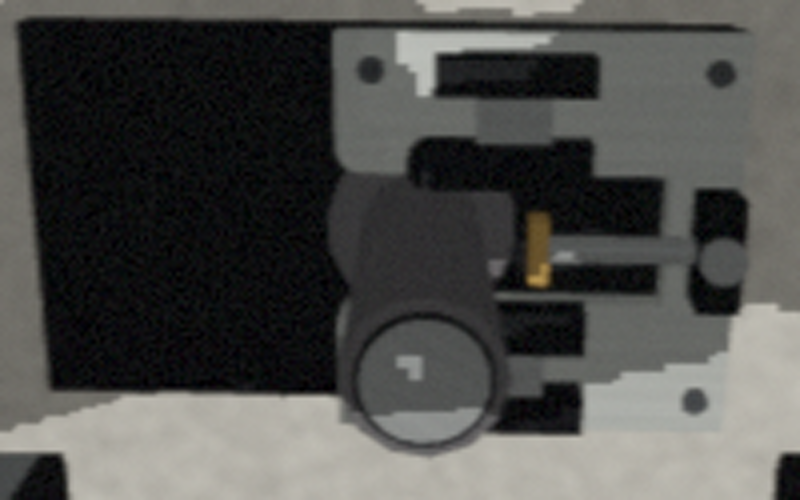

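```bash
python3 -m handwheel '[[[100,0,0,0,9],[100,0,0,0,19],[100,0,0,0,29],[100,0,0,0,39],[100,0,0,0,49],[100,0,0,0,59],[100,0,0,0,69],[100,0,0,0,79],[100,0,0,0,87],[100,0,0,0,90],[100,0,0,0,90],[100,0,0,0,90]]]'; python3 st.py
```

```text
time: 23.25
tcp_pos: [0.5863, 0.147, 0.1372]
ee_rot: [179.7, 2.2, -3.5]
force: [-0.5, 0.2, -0.3]
grip_width: 1.005
t 23.35 dock xy mm [-16.63   0.3 ] z 137.57 Fdock [-0.03  0.07 -0.34] last [ 0.7 -0.2 -0.3] M [0.03 0.   0.  ] rot [179.72   2.2   -3.48] g 1.002
```

```bash
python3 -m handwheel '[[[100,1,0,20,0],[100,1,0,55,0],[100,1,0,80,0],[100,1,0,91,0],[100,1,0,93.5,0],[100,1,0,93.5,0],[0,1,0,93.5,0],[0,1,0,93.5,0],[0,1,0,93.5,0],[0,1,0,93.5,0],[0,1,0,93.5,0],[0,1,0,93.5,0]]]'; python3 st.py
```

```text
time: 24.85
tcp_pos: [0.5839, 0.1467, 0.0443]
ee_rot: [179.7, 2.2, -3.5]
force: [-0.0, -0.1, 0.9]
grip_width: 0.318
t 24.95 dock xy mm [-19.14  -0.22] z 44.2 Fdock [-0.05 -0.51  0.74] last [ 0.1 -1.2  1.1] M [-0.13 -0.08  0.03] rot [179.72   2.18  -3.48] g 0.314
```

```bash
python3 -m handwheel '[[[0,0.7,0,-0.1,0],[0,1.3,0,-0.1,0],[0,1.9,0,-0.2,0],[0,2.5,0,-0.2,0],[0,3.1,0,-0.2,0],[0,3.7,0,-0.2,0]]]'; python3 st.py
```

```text
time: 25.7
tcp_pos: [0.5861, 0.1466, 0.0443]
ee_rot: [179.7, 2.4, -3.5]
force: [-9.0, -0.2, 6.6]
grip_width: 0.311
t 25.8 dock xy mm [-16.81  -0.1 ] z 44.3 Fdock [-9.21 -0.98  6.38] last [-9.3 -0.5  5.8] M [-0.16  1.57  0.02] rot [179.7    2.41  -3.46] g 0.311
```

```bash
python3 -m handwheel '[[[0,0.3,0,-0.6,0],[0,0.9,0,-0.9,0],[0,1.4,0,-0.9,0],[0,1.9,0,-0.9,0],[0,2.4,0,-0.9,0]]]'; python3 st.py
```

```text
time: 26.42
tcp_pos: [0.5883, 0.1465, 0.0446]
ee_rot: [179.7, 2.5, -3.5]
force: [-3.6, -0.9, -2.8]
grip_width: 0.315
t 26.525 dock xy mm [-14.6   -0.21] z 44.59 Fdock [-3.56 -1.08 -2.78] last [-4.1 -0.8 -2.8] M [-0.14  0.63  0.07] rot [179.68   2.46  -3.47] g 0.31
```

```bash
python3 -m handwheel '[[[0,0.8,0,-0.2,0],[0,1.2,0,-0.2,0],[0,1.6,0,-0.2,0],[0,2,0,-0.3,0]]]'; python3 st.py
```

```text
time: 27.02
tcp_pos: [0.5904, 0.1463, 0.0447]
ee_rot: [179.7, 2.5, -3.5]
force: [-4.8, -0.3, -2.5]
grip_width: 0.313
t 27.125 dock xy mm [-12.65  -0.21] z 44.71 Fdock [-4.75 -0.49 -2.65] last [-4.8  0.  -3.3] M [-0.13  0.79  0.01] rot [179.68   2.47  -3.47] g 0.311
```

```bash
python3 -m handwheel '[[[0,0.8,0,-0.2,0],[0,1.2,0,-0.2,0],[0,1.6,0,-0.2,0],[0,2,0,-0.3,0]]]'; python3 st.py
```

```text
time: 27.62
tcp_pos: [0.5923, 0.1462, 0.0448]
ee_rot: [179.7, 2.5, -3.5]
force: [-5.5, 0.0, -3.7]
grip_width: 0.316
t 27.725 dock xy mm [-10.72  -0.23] z 44.78 Fdock [-5.23 -0.47 -3.59] last [-4.7 -0.6 -3.5] M [-0.17  0.88 -0.01] rot [179.68   2.49  -3.47] g 0.312
```

```bash
python3 -m handwheel '[[[0,0.8,0,0,0],[0,1.2,0,0,0],[0,1.6,0,0,0],[0,1.6,0,0,0]]]'; python3 st.py
```

```text
time: 28.22
tcp_pos: [0.5938, 0.1461, 0.0447]
ee_rot: [179.7, 2.5, -3.5]
force: [-5.5, -0.7, -1.5]
grip_width: 0.313
t 28.325 dock xy mm [-9.22 -0.23] z 44.72 Fdock [-5.43 -0.82 -2.22] last [-5.5 -0.1 -2.5] M [-0.19  0.98  0.01] rot [179.67   2.51  -3.47] g 0.311
```

Run:
```python
from h import *
im=read_camera("wrist"); cv2.imwrite("pics/w7.png",cv2.resize(im,None,fx=1.4,fy=1.4,interpolation=2)[:,:,::-1])
```

```text
(no output)
```

View pics/w7.png

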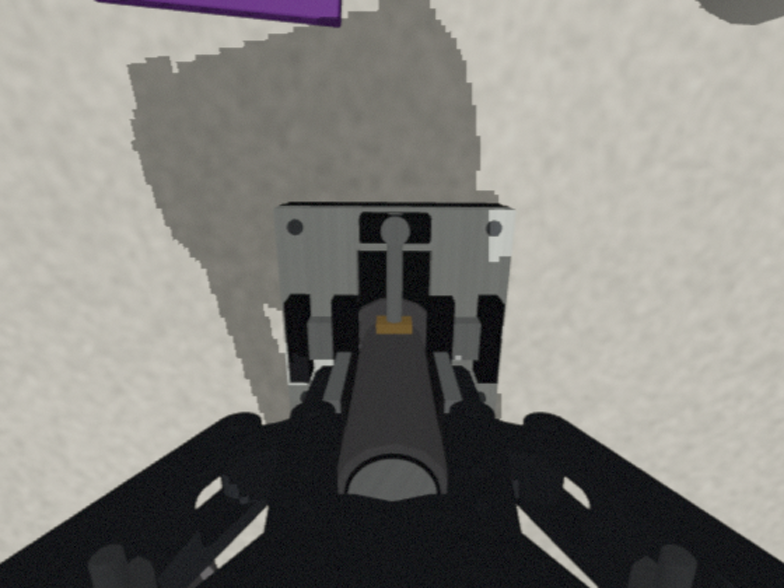

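The barrel is centred in the slot and nearly at the brass pad at (394,325). I'll feel for it in small steps.

```bash
python3 -m handwheel '[[[0,0.9,0,0,0],[0,1.2,0,0,0],[0,1.5,0,0,0],[0,1.5,0,0,0]]]'; python3 st.py;python3 -m handwheel '[[[0,0.9,0,0,0],[0,1.2,0,0,0],[0,1.5,0,0,0],[0,1.5,0,0,0]]]'; python3 st.py
```

```text
time: 28.88
tcp_pos: [0.5951, 0.146, 0.0447]
ee_rot: [179.7, 2.5, -3.5]
force: [-6.0, -0.7, -2.5]
grip_width: 0.314
t 28.975 dock xy mm [-7.91 -0.24] z 44.7 Fdock [-5.57 -0.76 -2.79] last [-5.  -0.7 -3.5] M [-0.13  1.11  0.05] rot [179.67   2.54  -3.47] g 0.311
time: 29.48
tcp_pos: [0.5959, 0.1459, 0.0447]
ee_rot: [179.7, 2.7, -3.5]
force: [-8.0, -1.4, 0.1]
grip_width: 0.316
t 29.575 dock xy mm [-7.11 -0.22] z 44.67 Fdock [-8.51 -1.19 -0.09] last [-8.9 -1.3 -0.3] M [-0.2   1.6  -0.07] rot [179.66   2.65  -3.46] g 0.311
```

```bash
python3 -m handwheel '[[[0,0.9,0,-0.1,0],[0,1.2,0,-0.1,0]]]'; python3 st.py
```

```text
time: 29.82
tcp_pos: [0.5961, 0.1459, 0.0447]
ee_rot: [179.6, 2.8, -3.5]
force: [-11.0, 0.0, 0.3]
grip_width: 0.315
t 29.925 dock xy mm [-6.95 -0.19] z 44.67 Fdock [-10.86  -1.     0.14] last [-11.4  -1.1  -0.2] M [-0.21  1.82 -0.01] rot [179.64   2.82  -3.45] g 0.313
```

A 0.16 mm advance took the force from 8.5 to 10.9 N, so the pad is bottomed and the tube is home. I'll open and back off upward.

```bash
python3 -m handwheel '[[[100,0.2,0,0,0],[100,0.2,0,0,0],[100,0.2,0,0,0],[100,0.2,0,0,0],[100,0,0,0,0],[100,0,0,-20,0],[100,0,0,-55,0],[100,0,0,-88,0],[100,0,0,-100,0],[100,0,0,-100,0]]]'; python3 st.py
python3 - <<'E'
from h import *
m=camera_model("wrist"); im=read_camera("wrist"); cv2.imwrite("pics/w8.png",im[:,:,::-1]); np.save("m8.npy",m,allow_pickle=True)
cv2.imwrite("pics/w8z.png",cv2.resize(im[130:330,180:380],None,fx=3,fy=3,interpolation=2)[:,:,::-1])
E
```

```text
time: 31.18
tcp_pos: [0.6014, 0.1463, 0.1455]
ee_rot: [179.7, 2.7, -3.5]
force: [-0.8, -0.1, -0.4]
grip_width: 0.997
t 31.275 dock xy mm [-2.64  0.3 ] z 143.05 Fdock [-0.22 -0.08 -0.05] last [-0.1 -0.2 -0. ] M [-0.04 -0.    0.03] rot [179.61   2.95  -3.45] g 1.002
```

View pics/w8z.png

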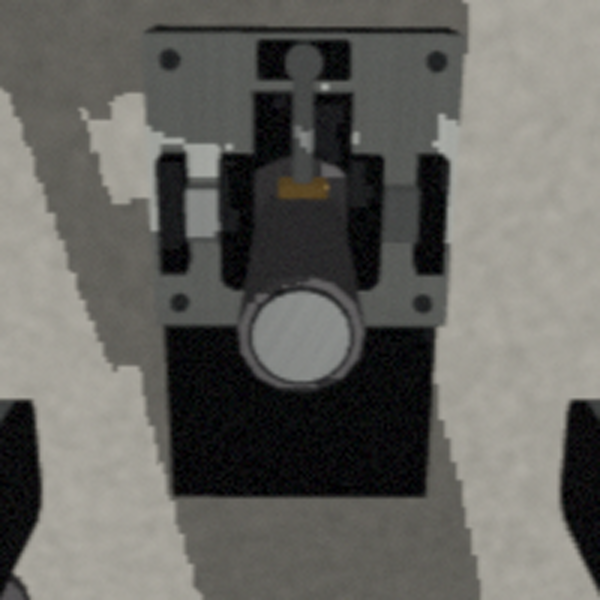

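```bash
python3 -m handwheel '[[[100,0,0,-20,0],[100,-30,0,-50,0],[100,-70,0,-60,0],[100,-110,10,-60,0],[100,-150,20,-60,0],[100,-175,25,-60,0],[100,-180,25,-60,0],[100,-180,25,-60,0]]]'
python3 - <<'E'
from h import *
X=np.array([.603,.1457]);a=np.radians(-3.63);c,s=np.cos(a),np.sin(a);R=np.array([[c,s],[-s,c]])
m=np.load("m8.npy",allow_pickle=True).item()
print(R@(p2w("w",(280.2,241.9),.105,m)[:2]-X)*1e3)
im=read_camera("scene"); cv2.imwrite("pics/s8.png",cv2.resize(im[140:240,220:340],None,fx=6,fy=6,interpolation=2)[:,:,::-1])
cv2.imwrite("pics/s8f.png",im[:,:,::-1])
im=read_camera("top"); cv2.imwrite("pics/t8.png",im[:,:,::-1])
im=read_camera("wrist"); cv2.imwrite("pics/w9.png",im[:,:,::-1])
S=status.sense(); print(S['tcp_pos'],S['time'],S['force'])
E
```

```text
time: 32.33
tcp_pos: [0.4229, 0.1324, 0.2128]
ee_rot: [179.6, 2.9, -3.4]
force: [-0.3, -0.1, 1.0]
grip_width: 0.999
[-6.59258241  0.14648693]
[0.4230754  0.13230535 0.21208543] 32.475 [0.40445735 0.20453545 1.01329227]
```

View pics/s8.png

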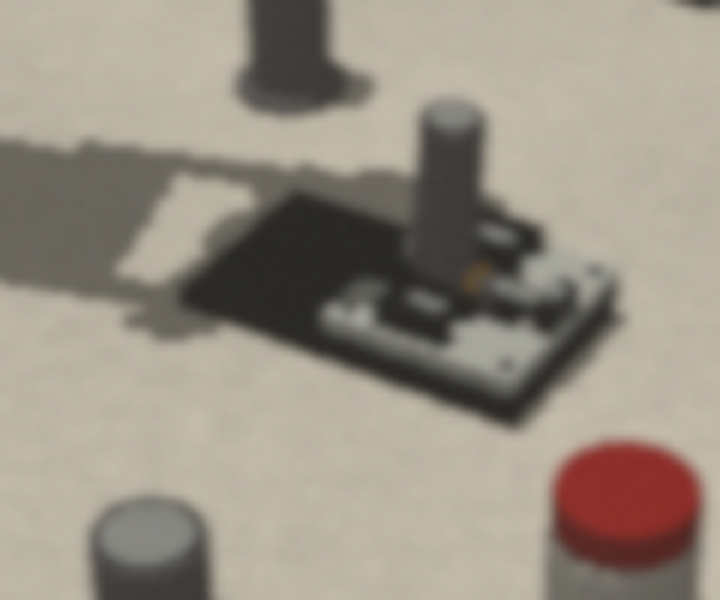

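View pics/t8.png

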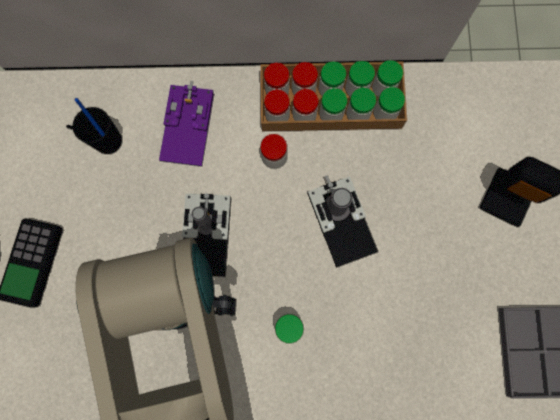

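View pics/w9.png

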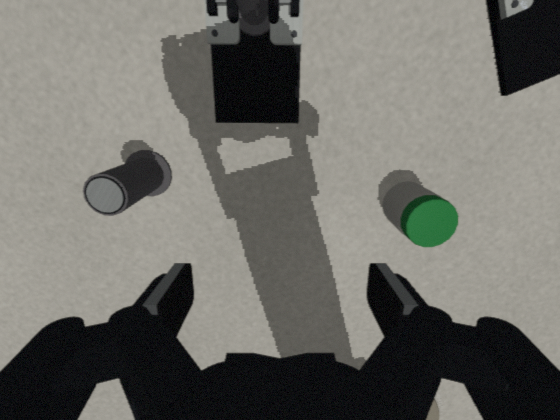

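The tube stands in the dock against the pad, and the bystanders look untouched. I'll check numerically for springback and tilt: pad position relative to the plate before and after, and foot against top.

Run:
```python
import cv2
a=cv2.imread("pics/w6.png"); b=cv2.imread("pics/w8.png")
cv2.imwrite("pics/c6.png",cv2.resize(a[180:260,265:375],None,fx=7,fy=7,interpolation=2))
cv2.imwrite("pics/c8.png",cv2.resize(b[135:215,225:340],None,fx=6.9,fy=6.9,interpolation=2))
```

```text
(no output)
```

View pics/c6.png

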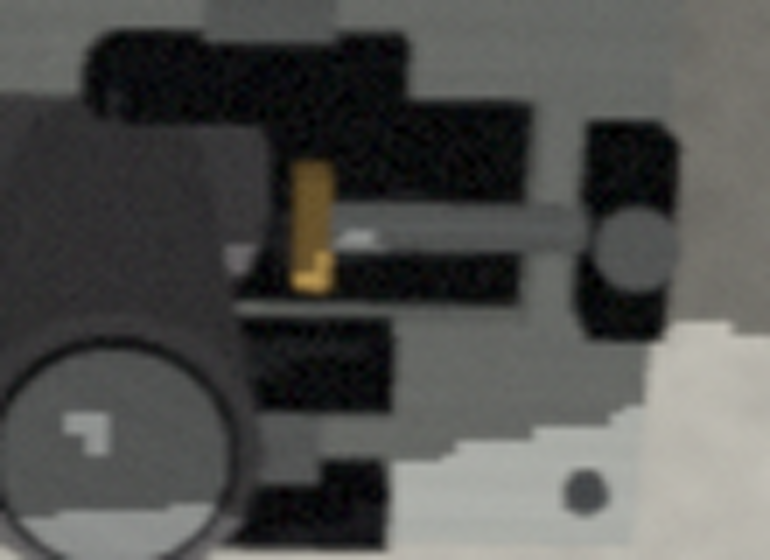

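View pics/c8.png

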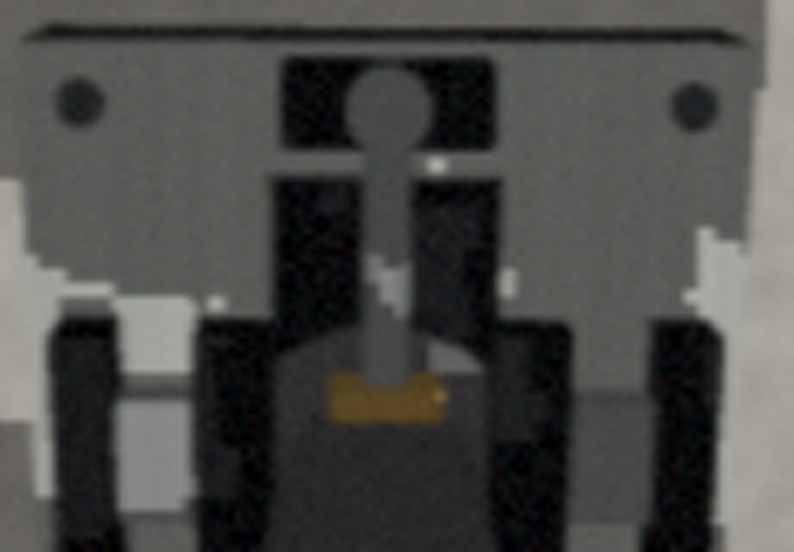

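Run:
```python
from h import *
X=np.array([.603,.1457]);a=np.radians(-3.63);c,s=np.cos(a),np.sin(a);R=np.array([[c,s],[-s,c]])
D=lambda u,z,m: np.round(R@(p2w("w",u,z,m)[:2]-X)*1e3,2)
m6=np.load("m6.npy",allow_pickle=True).item();m8=np.load("m8.npy",allow_pickle=True).item()
a6=lambda x,y:(265+(x+.5)/7-.5,180+(y+.5)/7-.5); a8=lambda x,y:(225+(x+.5)/6.9-.5,135+(y+.5)/6.9-.5)
print("far edge w6",D((362.3,157.4),.025,m6),D((355.4,257.4),.025,m6)," w8",D(a8(22,42),.025,m8),D(a8(745,45),.025,m8))
print("slot end w6",D(a6(528,130),.017,m6),D(a6(520,290),.017,m6)," w8",D(a8(275,182),.017,m8),D(a8(500,182),.017,m8))
print("jaw opening end w6",D(a6(408,80),.025,m6),D(a6(391,390),.025,m6)," w8",D(a8(220,323),.025,m8),D(a8(560,323),.025,m8))
for z in(.03,.034,.038): print(z,"pad front/back w6",D(a6(292,230),z,m6),D(a6(333,230),z,m6),"w8",D(a8(385,423),z,m8),D(a8(385,374),z,m8))
print("flange front w6",D(a6(272,190),.015,m6),"w8",D(a8(385,325),.015,m8))
print("top w6",D((281,244.3),.105,m6),"w8",D((280.2,241.9),.105,m8))
```

```text
far edge w6 [48.08 46.51] [ 49.41 -45.91]  w8 [49.7  44.14] [ 49.72 -44.51]
slot end w6 [32.96  8.9 ] [ 33.26 -12.98]  w8 [31.32 13.75] [ 31.43 -15.35]
jaw opening end w6 [16.26 17.14] [ 15.93 -24.4 ]  w8 [14.58 20.67] [ 14.73 -22.98]
0.03 pad front/back w6 [ 2.07 -1.18] [ 7.21 -1.1 ] w8 [ 2.76 -0.53] [ 9.23 -0.49]
0.034 pad front/back w6 [1.84 0.03] [6.9 0.1] w8 [ 3.94 -0.49] [10.31 -0.45]
0.038 pad front/back w6 [1.62 1.24] [6.59 1.31] w8 [ 5.11 -0.45] [11.38 -0.41]
flange front w6 [ 0.12 -0.21] w8 [11.96 -0.6 ]
top w6 [-17.68  -0.04] w8 [-6.59  0.15]
```

Run:
```python
from h import *
X=np.array([.603,.1457]);a=np.radians(-3.63)
m=camera_model("scene")
def analyse(img,base,hz,dirx):
    g=cv2.cvtColor(img,cv2.COLOR_BGR2GRAY).astype(float)
    r=[]
    for tilt in (0,2):
        b=np.array(base); top=b+np.array([dirx[0],dirx[1],0])*np.tan(np.radians(tilt))*.05+[0,0,.05]
        p,q=w2p("s",b,m),w2p("s",top,m); r.append((q-p)[0]/(q-p)[1])
    print("slope pred dx/dy tilt0,2:",np.round(r,3))
    p=w2p("s",b,m);q=w2p("s",b+[0,0,.05],m)
    ys=np.arange(int(q[1])+1,int(p[1])); L=[];Rr=[]
    for y in ys:
        x0=p[0]+(y-p[1])*(q-p)[0]/(q-p)[1]
        xs=np.arange(x0-11,x0+11.01,.1); v=cv2.remap(g.astype(np.float32),xs.astype(np.float32)[None],np.full((1,len(xs)),y,np.float32),cv2.INTER_LINEAR)[0]
        d=np.gradient(cv2.GaussianBlur(v[None],(0,0),5)[0]); k=len(xs)//2
        L.append(xs[np.argmin(d[:k])]); Rr.append(xs[k+np.argmax(d[k:])])
    for n,e in(("L",L),("R",Rr)):
        e=np.array(e); pf=np.polyfit(ys,e,1); print(n,np.round(pf[0],3),"res",np.round(np.std(e-np.polyval(pf,ys)),2), np.round(e,1))
im8=cv2.imread("pics/s8f.png"); im0=cv2.imread("pics/scene0.png")
c,s=np.cos(a),np.sin(a)
analyse(im8,(X[0]-.008*c,X[1]-.008*s,.050),0,(c,s))
analyse(im0,(.4628,-.3226,.04),0,(c,s))
```

```text
slope pred dx/dy tilt0,2: [-0.003 -0.04 ]
L -0.075 res 0.13 [289.4 289.5 289.5 289.5 289.4 289.3 289.3 289.3 289.3 289.  288.6 288.6
 288.7 288.6 288.4 288.5]
R 0.214 res 1.1 [300.5 300.4 300.3 300.1 300.  299.9 300.  299.9 299.8 299.6 299.7 299.9
 303.  303.4 303.4 303.5]
slope pred dx/dy tilt0,2: [0.388 0.359]
L 0.394 res 0.2 [101.2 101.2 101.3 101.6 101.8 102.5 103.1 103.5 103.7 104.1 104.5 105.
 105.5 105.8 106.1 106.6 107.  107.5]
R 0.373 res 0.09 [117.7 118.2 118.5 118.8 119.3 119.6 120.1 120.4 120.6 121.1 121.5 121.6
 122.2 122.6 123.2 123.5 123.6 124.1]
```

Scene edges and wrist view both suggest the tube leans forward 2–3°, kept by the jaws' friction since the first grip. I'll seat the foot flat by pressing lightly on the rear of its top, then nudge it home again.

```bash
cat > go.py <<'E'
from h import *
import sys
from scipy.spatial.transform import Rotation as Ro
X=np.array([.603,.1457]);a=np.radians(-3.63);c,s=np.cos(a),np.sin(a);R=np.array([[c,s],[-s,c]])
S=status.sense(); T=Ro.from_euler('xyz',S['ee_rot'],degrees=True).as_matrix()
x,y,z=map(float,sys.argv[1:4]); w=np.array([*(X+R.T@np.array([x,y])/1e3),z/1e3])
print(np.round(T.T@(w-S['tcp_pos'])*1e3,1), "tool axes\n",np.round(T,3))
E
python3 go.py -26 0 135; python3 go.py -26 0 112
```

```text
[156.6 -24.8  68.8] tool axes
 [[ 0.997 -0.06  -0.053]
 [-0.06  -0.998 -0.004]
 [-0.052  0.007 -0.999]]
[157.8 -25.   91.8] tool axes
 [[ 0.997 -0.06  -0.053]
 [-0.06  -0.998 -0.004]
 [-0.052  0.007 -0.999]]
```

```bash
python3 -m handwheel '[[[0,20,-3,0,0],[0,60,-9,0,0],[0,105,-16,10,0],[0,140,-22,35,0],[0,155,-25,60,0],[0,157,-25,80,0],[0,157.4,-25,88,0],[0,157.4,-25,88,0]]]'; python3 st.py
python3 - <<'E'
from h import *
im=read_camera("wrist"); cv2.imwrite("pics/w10.png",im[:,:,::-1])
im=read_camera("scene"); cv2.imwrite("pics/s10.png",cv2.resize(im[120:220,230:350],None,fx=6,fy=6,interpolation=2)[:,:,::-1])
E
```

```text
time: 33.48
tcp_pos: [0.5765, 0.1474, 0.1159]
ee_rot: [179.6, 3.0, -3.5]
force: [0.2, 0.0, 0.1]
grip_width: -0.002
t 33.575 dock xy mm [-25.98   0.18] z 117.23 Fdock [-0.24 -0.51  0.17] last [-0.2 -0.4  0.4] M [ 0.02 -0.   -0.02] rot [179.62   2.89  -3.45] g 0.001
```

View pics/w10.png

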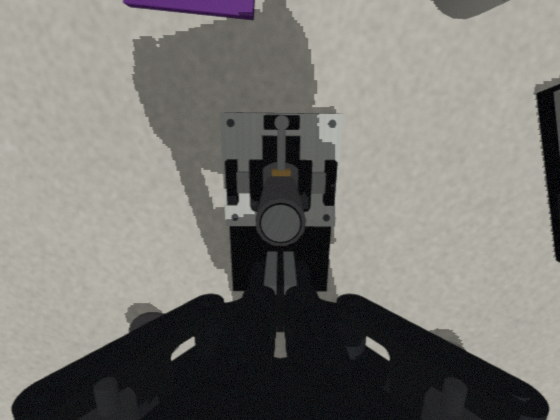

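View pics/s10.png

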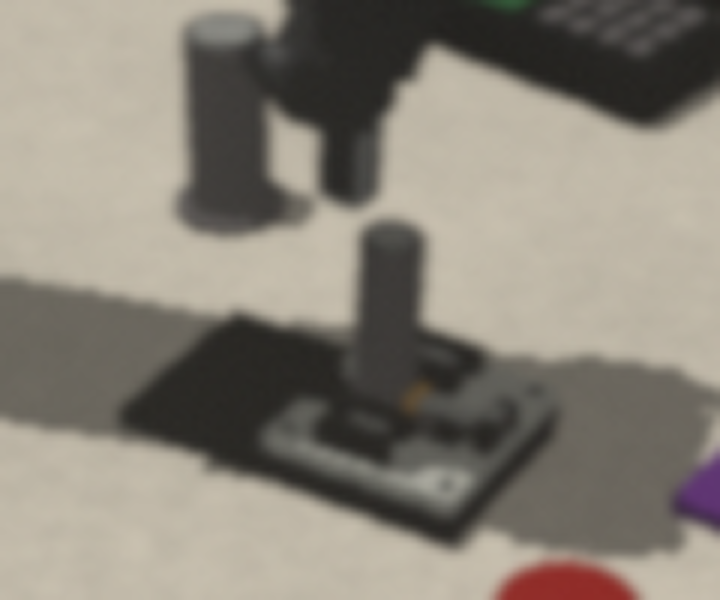

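```bash
python3 - <<'E'
from h import *
X=np.array([.603,.1457]);a=np.radians(-3.63);c,s=np.cos(a),np.sin(a);R=np.array([[c,s],[-s,c]])
for d,z in[((-15,0),.117),((-26,0),.117),((-20.5,0),.105),((-20.5,0),.117)]: print(d,w2p("wrist",[*(X+R.T@np.array(d)/1e3),z]))
E
python3 go.py -24 0 108;python3 go.py -24 0 105
```

```text
(-15, 0) [281.01310666 247.19380974]
(-26, 0) [280.88421052 265.93744834]
(-20.5, 0) [280.74023117 246.54636393]
(-20.5, 0) [280.94789497 256.67667114]
[2.3 0.2 9.1] tool axes
 [[ 0.997 -0.06  -0.051]
 [-0.06  -0.998 -0.004]
 [-0.05   0.007 -0.999]]
[ 2.5  0.1 12.1] tool axes
 [[ 0.997 -0.06  -0.051]
 [-0.06  -0.998 -0.004]
 [-0.05   0.007 -0.999]]
```

```bash
python3 -m handwheel '[[[0,3.3,0.1,4,0],[0,3.3,0.1,8,0],[0,3.3,0.1,10.3,0],[0,3.3,0.1,10.3,0]]]'; python3 st.py; python3 -m handwheel '[[[0,0,0,0.8,0],[0,0,0,1.5,0],[0,0,0,1.5,0]]]'; python3 st.py
```

```text
time: 34.17
tcp_pos: [0.5799, 0.1472, 0.1068]
ee_rot: [179.6, 2.9, -3.4]
force: [0.5, -0.0, 0.3]
grip_width: 0.0
t 34.275 dock xy mm [-23.12   0.06] z 106.68 Fdock [0.23 0.15 0.41] last [0.1 0.1 0.8] M [-0.02  0.02  0.01] rot [179.62   2.88  -3.45] g 0.005
time: 34.65
tcp_pos: [0.5802, 0.1473, 0.1065]
ee_rot: [179.6, 2.8, -3.4]
force: [-2.0, -0.2, 8.4]
grip_width: -0.002
t 34.75 dock xy mm [-22.85   0.2 ] z 106.52 Fdock [-2.2  -0.53  7.33] last [-1.8 -1.1  6.7] M [-0.09  0.33  0.05] rot [179.65   2.8   -3.45] g -0.005
```

```bash
python3 -m handwheel '[[[0,0,0,1.0,0],[0,0,0,1.8,0],[0,0,0,1.8,0]]]'; python3 st.py
```

```text
time: 35.12
tcp_pos: [0.5805, 0.1475, 0.1065]
ee_rot: [179.7, 2.7, -3.4]
force: [-3.8, -1.3, 9.0]
grip_width: 0.002
t 35.225 dock xy mm [-22.6    0.36] z 106.51 Fdock [-3.32 -0.9   8.7 ] last [-2.9 -0.1  8.5] M [-0.19  0.65  0.02] rot [179.68   2.71  -3.44] g -0.003
```

Pressing at 9 N didn't lower it. I'll probe the front of the top with the same fingertip edge, since the height difference gives the true lean.

```bash
python3 -m handwheel '[[[0,0,0,-3,0],[0,0,0,-4,0],[0,8,0,-4.2,0],[0,15,0,-4.5,0],[0,15,0,-3,0],[0,15,0,-1.2,0],[0,15,0,-1.2,0]]]'; python3 st.py; python3 -m handwheel '[[[0,0,0,0.5,0],[0,0,0,0.8,0],[0,0,0,0.8,0]]]'; python3 st.py
```

```text
time: 36.1
tcp_pos: [0.5952, 0.1466, 0.1067]
ee_rot: [179.7, 2.7, -3.4]
force: [-0.8, -0.1, -0.6]
grip_width: -0.001
t 36.2 dock xy mm [-7.65  0.44] z 107.01 Fdock [-0.06 -0.48 -0.15] last [ 0.5 -0.8  1. ] M [-0.04 -0.05  0.  ] rot [179.68   2.71  -3.44] g -0.001
time: 36.58
tcp_pos: [0.5953, 0.1466, 0.1062]
ee_rot: [179.7, 2.7, -3.4]
force: [0.1, 0.1, 0.8]
grip_width: -0.002
t 36.675 dock xy mm [-7.7   0.43] z 106.24 Fdock [0.32 0.27 0.17] last [0.1 0.3 0.3] M [-0.03 -0.04 -0.01] rot [179.67   2.71  -3.43] g 0.002
```

```bash
python3 -m handwheel '[[[0,0,0,0.4,0],[0,0,0,0.4,0]]]'; python3 st.py; python3 -m handwheel '[[[0,0,0,0.5,0],[0,0,0,0.5,0]]]'; python3 st.py
```

```text
time: 36.92
tcp_pos: [0.5954, 0.1467, 0.106]
ee_rot: [179.7, 2.7, -3.4]
force: [0.2, -0.1, 1.2]
grip_width: 0.0
t 37.025 dock xy mm [-7.66  0.45] z 105.96 Fdock [-0.15 -0.14  1.09] last [-0.2 -0.1  1.2] M [-0.03 -0.02 -0.05] rot [179.68   2.69  -3.44] g -0.0
time: 37.28
tcp_pos: [0.5955, 0.1467, 0.1059]
ee_rot: [179.7, 2.7, -3.4]
force: [-0.4, -0.4, 3.2]
grip_width: 0.003
t 37.375 dock xy mm [-7.51  0.48] z 105.92 Fdock [-0.77 -0.31  3.93] last [-0.6  0.2  4.5] M [-0.06  0.14  0.01] rot [179.69   2.66  -3.44] g 0.002
```

The top is 0.6 mm lower 15 mm farther forward, so it leans 2.3° forward. During the earlier press, fingertip friction pushed the top forward. I'll press on the rear again while drawing the tip backward.

```bash
python3 -m handwheel '[[[0,0,0,-3,0],[0,-7,0,-4,0],[0,-14,0,-4,0],[0,-15,0,-1.5,0],[0,-15,0,0.2,0],[0,-15.3,0,1.2,0],[0,-16,0,1.6,0],[0,-16.5,0,1.8,0],[0,-16.5,0,1.8,0]]]'; python3 st.py
```

```text
time: 38.5
tcp_pos: [0.5796, 0.1477, 0.1061]
ee_rot: [179.7, 2.5, -3.4]
force: [-1.6, 0.1, 5.3]
grip_width: -0.0
t 38.6 dock xy mm [-23.48   0.51] z 106.13 Fdock [-1.3  -0.18  5.54] last [-1.6 -0.   5.7] M [-0.08  0.21  0.01] rot [179.71   2.55  -3.44] g -0.002
```

```bash
python3 -m handwheel '[[[0,-0.5,0,0.8,0],[0,-1.2,0,1.4,0],[0,-1.6,0,1.6,0],[0,-1.6,0,1.6,0]]]'; python3 st.py
```

```text
time: 39.1
tcp_pos: [0.5784, 0.1478, 0.1057]
ee_rot: [179.7, 2.5, -3.4]
force: [-1.6, -0.7, 6.8]
grip_width: 0.001
t 39.2 dock xy mm [-24.69   0.56] z 105.71 Fdock [-1.36 -0.43  7.46] last [-1.3 -0.   8.3] M [-0.1   0.32 -0.02] rot [179.73   2.46  -3.44] g 0.001
```

```bash
python3 -m handwheel '[[[0,0,0,-3,0],[0,8,0,-4,0],[0,16.5,0,-4.2,0],[0,17,0,-2.5,0],[0,17,0,-0.7,0],[0,17,0,-0.2,0],[0,17,0,-0.2,0]]]'; python3 st.py
```

```text
time: 40.08
tcp_pos: [0.5954, 0.1468, 0.1055]
ee_rot: [179.7, 2.4, -3.4]
force: [-0.6, -0.5, 2.5]
grip_width: -0.002
t 40.175 dock xy mm [-7.65  0.61] z 105.5 Fdock [-0.08 -0.81  2.46] last [ 0.7 -0.7  2.6] M [-0.09  0.03 -0.  ] rot [179.73   2.43  -3.44] g -0.003
```

```bash
python3 -m handwheel '[[[0,0,0,-3,0],[0,-8,0,-4,0],[0,-15,0,-4,0],[0,-15.5,0,-1.5,0],[0,-16,0,0.6,0],[0,-17,0,1.5,0],[0,-17.5,0,1.9,0],[0,-17.5,0,1.9,0]]]'; python3 st.py
```

```text
time: 41.18
tcp_pos: [0.5785, 0.1477, 0.1054]
ee_rot: [179.7, 2.3, -3.4]
force: [-1.2, -1.0, 5.2]
grip_width: 0.0
t 41.275 dock xy mm [-24.62   0.46] z 105.37 Fdock [-0.68 -0.75  5.4 ] last [-0.7 -0.3  5.5] M [-0.14  0.11  0.01] rot [179.74   2.33  -3.45] g 0.001
```

The rear contact height (105.4) now matches the front (105.5), so the tube is flat. I'll regrip and nudge it home.

```bash
python3 -m handwheel '[[[0,0,0,-10,0],[100,3,0,-30,0],[100,12,0,-35,0],[100,16,0.4,-35,0],[100,16,0.4,-35,0],[100,16,0.4,-35,0]]]'; python3 st.py; python3 go.py -9 0.1 44
```

```text
time: 42.02
tcp_pos: [0.5955, 0.1464, 0.1388]
ee_rot: [179.7, 2.4, -3.5]
force: [0.6, -0.2, -0.4]
grip_width: 1.003
t 42.125 dock xy mm [-7.51  0.27] z 139.2 Fdock [ 0.17  0.05 -0.21] last [ 0.3  0.7 -0.2] M [ 0.03  0.05 -0.05] rot [179.73   2.38  -3.45] g 1.001
[ 2.5 -0.3 95.2] tool axes
 [[ 0.997 -0.06  -0.042]
 [-0.06  -0.998 -0.002]
 [-0.042  0.005 -0.999]]
```

```bash
python3 -m handwheel '[[[100,2.5,-0.2,20,0],[100,2.5,-0.2,58,0],[100,2.5,-0.2,85,0],[100,2.5,-0.2,94,0],[100,2.5,-0.2,95,0],[100,2.5,-0.2,95,0],[0,2.5,-0.2,95,0],[0,2.5,-0.2,95,0],[0,2.5,-0.2,95,0],[0,2.5,-0.2,95,0],[0,2.5,-0.2,95,0],[0,2.5,-0.2,95,0]]]'; python3 st.py
```

```text
time: 43.62
tcp_pos: [0.5942, 0.1462, 0.0446]
ee_rot: [179.7, 2.4, -3.5]
force: [-1.4, -0.9, 4.7]
grip_width: 0.316
t 43.725 dock xy mm [-8.8 -0.1] z 44.56 Fdock [-1.84 -1.8   4.6 ] last [-2.1 -2.8  4.6] M [-0.2   0.3  -0.03] rot [179.72   2.36  -3.45] g 0.312
```

```bash
python3 -m handwheel '[[[0,0.5,0,-0.3,0],[0,0.9,0,-0.3,0],[0,0.9,0,-0.3,0]]]'; python3 st.py
```

```text
time: 44.1
tcp_pos: [0.5944, 0.1462, 0.0446]
ee_rot: [179.7, 2.5, -3.4]
force: [-5.5, -0.9, 5.2]
grip_width: 0.311
t 44.2 dock xy mm [-8.6  -0.07] z 44.62 Fdock [-5.23 -1.41  4.68] last [-5.6 -1.4  4.2] M [-0.15  0.97 -0.02] rot [179.71   2.48  -3.44] g 0.307
```

```bash
python3 -m handwheel '[[[0,0.9,0,-0.3,0],[0,1.2,0,-0.4,0],[0,1.2,0,-0.4,0]]]'; python3 st.py
```

```text
time: 44.58
tcp_pos: [0.5946, 0.1462, 0.0447]
ee_rot: [179.7, 2.6, -3.4]
force: [-7.4, -1.6, 5.1]
grip_width: 0.309
t 44.675 dock xy mm [-8.42 -0.05] z 44.67 Fdock [-6.73 -1.7   5.29] last [-6.7 -1.9  6.4] M [-0.28  1.26  0.02] rot [179.68   2.64  -3.43] g 0.313
```

```bash
python3 -m handwheel '[[[0,0.9,0,-0.7,0],[0,1.3,0,-0.9,0],[0,1.3,0,-0.9,0]]]'; python3 st.py
```

```text
time: 45.05
tcp_pos: [0.5947, 0.1462, 0.0447]
ee_rot: [179.7, 2.8, -3.4]
force: [-6.3, -1.8, 3.6]
grip_width: 0.315
t 45.15 dock xy mm [-8.3  -0.05] z 44.74 Fdock [-6.2  -2.11  3.72] last [-5.7 -1.9  3.7] M [-0.17  1.13  0.04] rot [179.65   2.84  -3.41] g 0.315
```

```bash
python3 -m handwheel '[[[0,1.2,0,-0.6,0],[0,1.8,0,-0.8,0],[0,2.1,0,-0.8,0],[0,2.1,0,-0.8,0]]]'; python3 st.py
```

```text
time: 45.65
tcp_pos: [0.5951, 0.1462, 0.0449]
ee_rot: [179.6, 3.1, -3.4]
force: [-9.0, -2.7, 6.1]
grip_width: 0.31
t 45.75 dock xy mm [-7.92 -0.02] z 44.87 Fdock [-9.32 -2.04  6.24] last [-10.4  -1.7   6.6] M [-0.26  1.74  0.08] rot [179.62   3.13  -3.39] g 0.313
```

```bash
python3 -m handwheel '[[[0,0.8,0,-1.2,0],[0,1.6,0,-1.6,0],[0,1.8,0,-1.6,0],[0,1.8,0,-1.6,0]]]'; python3 st.py;  python3 - <<'E'
from h import *
m=camera_model("wrist"); im=read_camera("wrist"); cv2.imwrite("pics/w11.png",cv2.resize(im[170:350,190:370],None,fx=3.3,fy=3.3,interpolation=2)[:,:,::-1])
E
```

```text
time: 46.25
tcp_pos: [0.5953, 0.1462, 0.045]
ee_rot: [179.6, 3.4, -3.4]
force: [-7.8, -0.7, 0.4]
grip_width: 0.313
t 46.35 dock xy mm [-7.78 -0.  ] z 44.99 Fdock [-7.87 -0.93  0.82] last [-7.8 -0.4  1.3] M [-0.18  1.36 -0.02] rot [179.58   3.42  -3.37] g 0.311
```

View pics/w11.png

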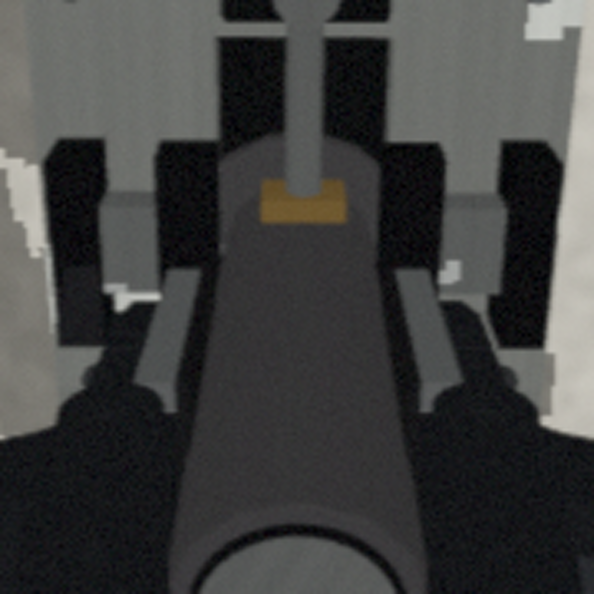

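With downward force near zero it holds 7.9 N without moving. That is well above the ~5 N drag, so it's against the bottomed pad. I'll release and retreat.

```bash
python3 -m handwheel '[[[0,0,0,0,0],[100,0.1,0,0,0],[100,0.1,0,0,0],[100,0.1,0,0,0],[100,0,0,0,0],[100,0,0,-20,0],[100,0,0,-55,0],[100,0,0,-88,0],[100,0,0,-100,0],[100,0,0,-100,0]]]'; python3 st.py
python3 - <<'E'
from h import *
X=np.array([.603,.1457]);a=np.radians(-3.63);c,s=np.cos(a),np.sin(a);R=np.array([[c,s],[-s,c]])
m=camera_model("wrist"); im=read_camera("wrist"); cv2.imwrite("pics/w12.png",im[:,:,::-1]); np.save("m12.npy",m,allow_pickle=True)
cv2.imwrite("pics/w12z.png",cv2.resize(im[130:280,200:350],None,fx=4,fy=4,interpolation=2)[:,:,::-1])
E
```

```text
time: 47.65
tcp_pos: [0.6016, 0.1466, 0.1458]
ee_rot: [179.6, 3.3, -3.4]
force: [-0.4, 0.4, 0.3]
grip_width: 0.993
t 47.75 dock xy mm [-2.42  0.6 ] z 143.33 Fdock [-0.49  0.28 -0.1 ] last [ 0.3  0.4 -0.4] M [-0.05 -0.04  0.02] rot [179.55   3.55  -3.37] g 0.999
```

View pics/w12z.png

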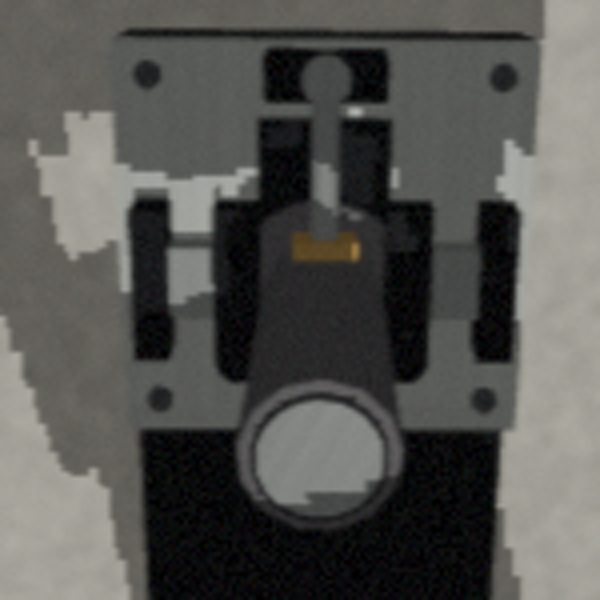

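Run:
```python
from h import *
X=np.array([.603,.1457]);a=np.radians(-3.63);c,s=np.cos(a),np.sin(a);R=np.array([[c,s],[-s,c]])
def edge(v,r0,r1,sign):
    d=np.gradient(v)*sign; k=r0+np.argmax(d[r0:r1]); y0,y1,y2=d[k-1],d[k],d[k+1]; return k+.5*(y0-y2)/(y0-2*y1+y2)
for n in("8","12"):
    im=cv2.imread(f"pics/w{n}.png").astype(float); m=np.load(f"m{n}.npy",allow_pickle=True).item()
    sat=(im[:,:,2]-im[:,:,0]); g=im.mean(2)
    cols=np.where(sat[185:200].max(0)>40)[0]; cols=cols[(cols>260)&(cols<300)]; c0,c1=cols.min(),cols.max()
    v=sat[:,c0+2:c1-1].mean(1); back=edge(v,180,193,1); front=edge(v,190,202,-1)
    # plate strip between block & slot end : slot end edge using columns beside rod
    vs=g[:,c0-6:c0+1].mean(1); se=edge(vs,150,168,-1)
    vj=g[:,c1+22:c1+26].mean(1)
    far=edge(g[:,235:260].mean(1),133,146,1)
    d=lambda r,z:(R@(p2w("w",(.5*(c0+c1),r),z,m)[:2]-X)*1e3)[0]
    print(n,c0,c1,"rows far %.2f slotend %.2f back %.2f front %.2f"%(far,se,back,front),"dock: far %.2f se %.2f back %.2f front %.2f"%(d(far,.025),d(se,.025),d(back,.038),d(front,.034)))
    # top disc
    g8=cv2.GaussianBlur(g,(0,0),1).astype(np.uint8)[215:275,250:310]
    print(np.round(g8[:,30][::3]))
```

```text
8 273 289 rows far 140.39 slotend 160.06 back 190.64 front 195.81 dock: far 50.12 se 33.51 back 9.74 front 4.00
[ 39  40  42  59  98 136 138 138 137 135 135 136 135 134  88  32   9   8
  10   9]
12 274 289 rows far 139.09 slotend 159.00 back 189.69 front 194.87 dock: far 50.23 se 33.45 back 9.69 front 3.89
[ 39  40  40  56  77  95 133 134 134 132 131 132 128  77  68  37  14   9
   9   8]
```

The pad sits where it did at the first bottoming (9.69 mm now, 9.74 mm then, same image method), about 2 mm behind its free position. Handing in.

```bash
python3 -m handwheel '[[[100,0,0,-20,0],[100,-30,0,-50,0],[100,-70,0,-60,0],[100,-90,0,-60,0],[100,-90,0,-60,0]]]'
python3 - <<'E'
from h import *
im=read_camera("scene"); cv2.imwrite("pics/s13.png",im[:,:,::-1])
E
```

```text
time: 48.42
tcp_pos: [0.5137, 0.1521, 0.2079]
ee_rot: [179.5, 3.6, -3.3]
force: [-0.8, -0.3, 0.1]
grip_width: 0.997
```

View pics/s13.png

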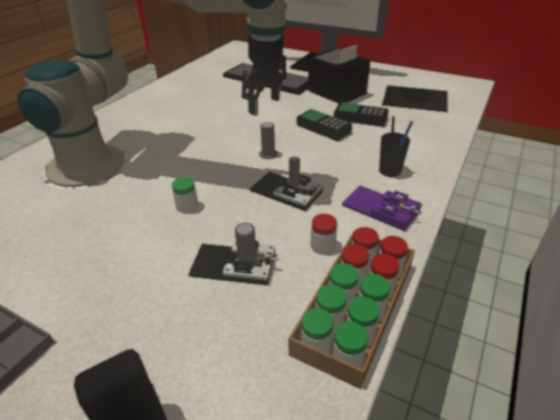

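The tube stands in the dock at (294,172). The wide tube at (268,140), the mint tub at (185,193) and the candy tub at (324,232) have not moved.

```bash
python3 -c "
from plant import job; print(job.close_job())"
```

```text
the job is handed in; nothing more can be done
None
```

I put the slim tube in the empty dock, pushed it between the jaws until it stopped against the pad, let go, and handed the job in at about 48.5 s.

- **Fully home:** on the first push the force went from 8.5 to 10.9 N over 0.16 mm. On a second, gentler push the tube held about 8 N without moving, where drag alone was about 5 N. After letting go, the pad sits within 0.1 mm of where it bottomed and about 2 mm behind its free position, though that last figure is only a rough picture estimate.
- **Push force:** I aimed to stay under 12 N. One reading on entering the jaws reached 13.2 N (12.0 N averaged), before the tube touched the pad. The highest single reading against the pad was 11.4 N on the wrist, including the drag.
- **Lean:** the wrist tilted under load, so the tube first went in leaning 2–3°. I let go, regripped and pushed it home, but it still leaned about 2.3°. I pressed the top flat to within about 0.5°. The last nudge tipped the tool about 1° forward again, so the tube probably stands with up to about 1° of lean; I did not measure it after that.
- **Other objects:** the last picture shows the wide tube and both sweet tubs where they were, and the open gripper well clear of the tube.

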